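Turn the spanner carousel to its empty hook and hang the spanner home

ROBOT

A 6-joint arm with a two-finger parallel gripper is mounted at the origin on a cart in front of the work surface, level with it; the furniture and walls round the work are solid. World frame = base frame: x ahead of the robot, y to its left, z up, the work surface at z = 0. Lengths are in m, angles in rad, forces in N, time in s.
With the tool pointing down it reaches from about 0.325 to 1 m from the base axis. Payload 5.1 kg.
Tool frame: the origin (TCP) lies midway between the tips of the shut fingers; the grasp point (between the pads) lies 19 mm behind it; z points along the fingers, y is the line along which they close (so a half turn about z gives the same grasp; the last joint's range is limited). The gripper opens to 85 mm and grips with 20 to 120 N. Pads are 22 mm wide; open, the fingers measure 114 mm over their backs; the gripper's body (76 mm by 85 mm) begins 54 mm behind the grasp point. The pads swing forward as they close: fully open they stand 13 mm farther back than shut.
Start: joints at [1.065, 0.124, 1.65, -0, 1.367, -0.083], TCP at [0.267, 0.593, 0.231] pointing down, gripper open.
Joint ranges: [-2.61, 2.61], [-1.02, 2.33], [0.03, 2.71], [-1.35, 4.49], [0.32, 2.68], [-2.91, 2.91]. Speed limits (rad/s): [2.57, 2.57, 3.14, 3.14, 3.14, 3.14].

INTERFACE

Orientations are given as a unit quaternion [x, y, z, w].
In Python, from workcell import manip, vision, order gives the robot as it stands. The module is installed in compiled form; this text tells all that it offers.
- The arm moves only by the tool play_rows, never from a script. Its argument "plan" is one flat list of numbers, 6 for each row, row after row: the shift along the tool's x, y, z in mm, then the turn, a rotation vector about the tool's x, y, z in degrees. In form: [tx, ty, tz, rx, ry, rz, tx, ty, tz, rx, ry, rz, ...]. A call has 1 to 8 rows; each row shifts and turns the commanded pose from where the row before left it, along the tool's axes as they then stand; what a row does not reach is not made up. A row lasts 1/8 s, in which the tool goes at most 62.5 mm and 10.7 degrees, less where a joint would pass 70% of its speed; a pose out of reach is approached as far as the arm can. A call with a gripper value outside its range is refused whole. "gripper" is the finger opening in mm, from 0 to 85.4, set as the call begins (left out, the last holds). The fingers move at their own pace and stop on an object; "newtons" is the grip in N (left out, the last holds). Time passes only in rows, so rows that do not move let the fingers close. It gives the time, the measured TCP pose, the force, the opening and the grip force at its end, in the units of the state.
- manip.get_obs(): the state, without advancing time (a new reading comes with each control period).
- vision.camera(name): name is "scene" or "top" or "wrist"; returns a dict with "image" (420x560x3 uint8, blue, green, red), "camera_matrix" (3x3 intrinsics, pixels), "extrinsics" (4x4, takes a point from camera to world coordinates). Camera axes: x right, y down, z forward; pixel columns grow to the right and rows downward; lengths in m; the calibration is good to about 2 mm. The wrist camera is an equidistant fisheye: a pixel r from the principal point sees the ray r / f radians off the axis. A picture is of the moment at which its call begins. There is no depth.
- order.hand_in(): hands the job in; it is judged then, once.
The state is a dict: "t": time; "q": joint angles; "dq": joint speeds; "joint_torque": joint torques, N m; "eef_pos": TCP position; "eef_rot": TCP orientation; "contact_force": force on the tool from outside, world axes, zero at the start; "wrist_torque": the same for the moment, N m; "grip_width": finger opening in m; "grip_force": force on a finger pad.
Only numpy, scipy, OpenCV 4.12 (cv2) and the standard library are available. Lean on these libraries where they do the work, as an engineer would, in place of code of your own. Each camera call takes 0.05 s, during which the arm holds its last target. There are 200 camera calls.

TASK

Push the spanner carousel round anticlockwise (seen from above) by its upright crank post (push the post, do not squeeze it between the fingers) until it comes up against its stop, and hold it firmly there for a moment with about 12 N; the empty hook then faces the front of the base. Then take the spanner out of the wooden stand, hang it by its ring on that empty hook, and while you still hold it push it along the hook with about 12 N until it is pressed home against the hook's collar; let go and leave it hanging, with the carousel still at its stop. Never load the carousel or the spanner on it with more than 25 N, and leave the wheel nut, tape measure and gear where they are.

Things in the scene. Friction and masses are not known exactly. Their poses are not given: they have to be found in the camera images.
- carousel_base: Fixed stand of the carousel: round dark steel foot 144 mm across, 16 mm high, with a vertical steel post 22 mm thick. Origin on the bench under the post's axis, z up. Its front is its own -x direction; at the stop the empty hook points that way. Its yaw differs from start to start.
- carousel: Turning part on the post: aluminium hub 46 mm across, 33 mm high, with a crank and four level hooks 90 degrees apart. Origin on the turning axis at the hub's underside, 255 mm above the bench; z up; turns with the hub. The empty hook points along own -x; the others hold shorter spanners clipped on for good (tops below 45 mm above this origin, ends about 90 mm above the bench).
- turntable (a joint): Angle of the carousel in rad: 0 at its hard stop, negative before it; growing is anticlockwise from above. It starts between -2.4 and -1.0. Stiff: it needs about 0.3 N m to turn (about 5 N at the crank post) and stays where it is left. The stop is rigid: 1 mm of overdrive at the post adds 10 N or more. Squeezing the post counts as load on the carousel.
- crank_post (a point): On the axis of the crank's upright steel post, 14 mm thick, 64 mm above the carousel's origin (319 mm above the bench); the post is bare from 42 to 83 mm above that origin. It stands 60 mm from the turning axis, 120 degrees clockwise from the empty hook seen from above, on a flat arm whose top is 38 mm above the carousel's origin.
- hook_home (a point): On the empty hook's rod axis, at the outer face of its collar (24 mm across): 83 mm from the turning axis, 20 mm above the carousel's origin. The rod is level steel, 6 mm thick, straight out to 117 mm from the turning axis. The spanner's ring belongs against that collar face.
- hook_tip (a point): Top of the upturned end of the empty hook, 124 mm from the turning axis, 12 mm above the rod's axis. The upturned end spans from 3 mm below to 12 mm above the rod's axis, and must pass through the ring.
- spanner: The loose dark steel combination spanner, 254 mm long, 0.17 kg, standing upright in the stand with its ring end up and its open jaw down in the slot; it may lean a little. Own y runs along it, up to the ring; own x across its width; own z across its thickness. Shank 16 mm wide, 7 mm thick; open jaw 46 mm wide; jaw end 127 mm below the origin.
- ring (a point): Centre of the spanner's ring, 106.5 mm from its origin along y. Ring 40 mm across, 9 mm thick, bore 21 mm; bore axis is own z. Gripped from above across own x (40 mm), the bore stays open for the hook. Hung, the bore rests on the rod's top: this point is then 7.5 mm below the rod's axis, and at home 87.5 mm from the turning axis.
- stand: Fixed wooden block 80 x 90 x 62 mm high with two upright slots 54 mm deep; the spanner stands in the wider one (8.5 x 47.5 mm), long side along own y, 12 mm on the -x side of the middle. Origin under its centre.
- wheel_nut: Flanged wheel nut standing on its flange, 42 mm across, 22 mm high; bystander. Origin under its centre.
- tape_measure: Tape measure standing on the bench, 37 x 75 x 62 mm; bystander. Origin under its centre.
- gear: Small gear lying flat, 60 mm across, 20 mm high; bystander. Origin under its centre.

How it is judged:
On the way, in this order (a step that is already met when the one before it is completed fails the run):
1. the carousel is held against its stop (within 0.03 rad) with more than 8 N on the crank (value of joint turntable above -0.03 rad and contact force between the fingers and carousel above 8 N), for 0.2 s.
2. with the carousel at its stop (within 0.06 rad), the spanner's ring is on the empty hook, within 3 mm of the collar, and pressed with more than 8 N (value of joint turntable above -0.06 rad and x of ring in the frame of carousel between -0.0905 and -0.08 m and y of ring in the frame of carousel between -0.01 and 0.01 m and z of ring in the frame of carousel between 0.006 and 0.0185 m and contact force between spanner and carousel above 8 N), for 0.2 s.
At the end, for the whole second after the job is handed in: The carousel is at its stop (within 0.06 rad); the spanner hangs by its ring on the empty hook, within 8 mm of home against the collar, within 10 mm of the hook's line and 7 mm of its hanging height, upright within 0.15 rad, no more than gently swaying (under 0.08 m/s and 0.8 rad/s) and released (value of joint turntable above -0.06 rad and x of ring in the frame of carousel between -0.0955 and -0.08 m and y of ring in the frame of carousel between -0.01 and 0.01 m and z of ring in the frame of carousel between 0.006 and 0.0185 m and angle between spanner's own y axis and vertical below 0.15 rad and linear speed of spanner below 0.08 m/s and angular speed of spanner below 0.8 rad/s and contact force between the fingers and spanner below 0.1 N); the robot touches nothing.
It fails at once if the robot loads the carousel with more than 25 N (contact force between any of the fingers, the arm and carousel above 25 N).
It fails at once if the spanner is pressed on the carousel with more than 25 N (contact force between spanner and carousel above 25 N).
It fails at once if the spanner is dropped (its ring below 0.15 m) (height (world z) of ring below 0.15 m).
It fails at once if the wheel nut, tape measure or gear is moved by more than 30 mm (distance of any of wheel_nut, tape_measure, gear from where it was at the start of the episode above 0.03 m).
It also fails if it takes over 72 s, if anything falls off the work surface, if the arm or the gripper's body presses on something with over 40 N, if the wrist force passes 120 N, or if a joint passes its speed limit or range.

## Working session

There is one attempt and no reset: what is moved stays moved. The work goes in short steps, Python scripts to look and compute and a tool call to move; the robot and the scene stay as the last step left them, time stands still between calls to the robot, and variables do not carry over. Pictures are saved under pics/ and viewed, at most 10 in all, crops included, and the job is handed in when it is done.

Besides the shell and the picture viewer there is one more tool, called after "Request:" by a JSON object that holds its "name" and its "arguments". play_rows: Moves the arm, as the interface text tells. Its arguments: {"type":"object","properties":{"plan":{"type":"array","items":{"type":"number"}},"gripper":{"type":"number"},"newtons":{"type":"number"}},"required":["plan"]}

```bash
mkdir -p pics
python3 - <<'E'
from workcell import manip, vision
import cv2, pickle, numpy as np
np.set_printoptions(precision=4,suppress=True)
d={}
for n in ("scene","top"):
    c=vision.camera(n); d[n]=c
    cv2.imwrite(f"pics/{n}0.png",cv2.resize(c["image"],(800,600),interpolation=cv2.INTER_CUBIC))
    print(n,c["camera_matrix"].tolist(),c["extrinsics"])
pickle.dump(d,open("cams.pkl","wb"))
o=manip.get_obs();print({k:np.round(v,4) for k,v in o.items()})
E
```

```text
scene [[502.44429249043293, 0.0, 270.7703325182704], [0.0, 502.44429249043293, 216.51220815639294], [0.0, 0.0, 1.0]] [[ 0.1028 -0.7833  0.6131 -0.4387]
 [-0.9947 -0.0857  0.0573 -0.1912]
 [ 0.0077 -0.6158 -0.7879  1.3803]
 [ 0.      0.      0.      1.    ]]
top [[382.6666261748326, 0.0, 286.02327337798636], [0.0, 382.6666261748326, 212.80798209747337], [0.0, 0.0, 1.0]] [[ 0.0131 -0.9956  0.0923  0.4011]
 [-0.9999 -0.0126  0.0065 -0.1167]
 [-0.0053 -0.0924 -0.9957  1.1964]
 [ 0.      0.      0.      1.    ]]
{'t': np.float64(0.1), 'q': array([ 1.0654,  0.1245,  1.6516,  0.    ,  1.3675, -0.0826]), 'dq': array([-0.0006, -0.002 , -0.0017,  0.0005,  0.0008,  0.0004]), 'joint_torque': array([  0.0004, -42.4933, -36.6652,  -0.0001,   0.004 ,  -0.    ]), 'eef_pos': array([0.2665, 0.5923, 0.2301]), 'eef_rot': array([ 0.2098,  0.9777, -0.0009, -0.0003]), 'contact_force': array([0.2612, 0.8525, 0.0067]), 'wrist_torque': array([ 0.0538, -0.0046,  0.0145]), 'grip_force': np.float64(0.0), 'grip_width': np.float64(0.086)}
```

View pics/scene0.png

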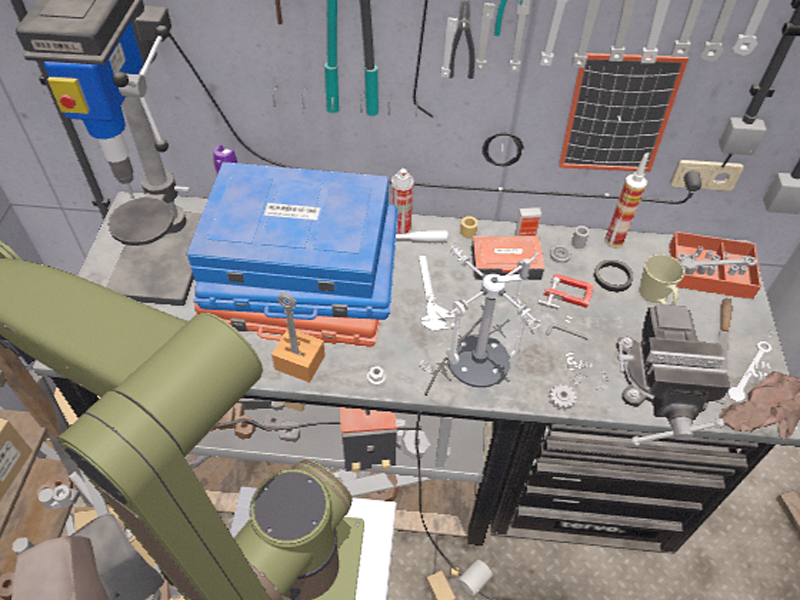

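View pics/top0.png

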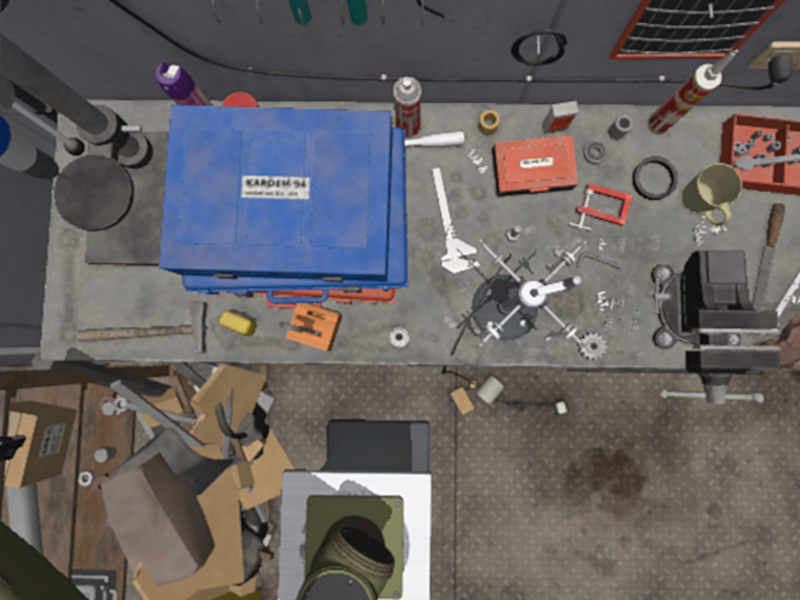

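The overview shows the carousel (top view, hub about 532,293, crank to 575,281), and the stand with the spanner (about 314,327). I'll enlarge these in one composite.

```bash
cat > u.py <<'E'
import numpy as np, cv2, pickle
np.set_printoptions(precision=4,suppress=True)
def ray(c,u,v):
    K=np.array(c["camera_matrix"]);E=np.array(c["extrinsics"])
    d=E[:3,:3]@np.linalg.solve(K,[u,v,1]);return E[:3,3],d
def atz(c,u,v,z):
    o,d=ray(c,u,v);return o+d*(z-o[2])/d[2]
def proj(c,p):
    K=np.array(c["camera_matrix"]);E=np.linalg.inv(np.array(c["extrinsics"]))
    q=K@(E[:3,:3]@np.array(p)+E[:3,3]);return q[:2]/q[2]
def crop(c,x,y,w,h,s):
    return cv2.resize(c["image"][y:y+h,x:x+w],None,fx=s,fy=s,interpolation=cv2.INTER_CUBIC)
E
python3 - <<'E'
from u import *
d=pickle.load(open("cams.pkl","rb"))
a=crop(d["top"],315,160,110,90,5);b=crop(d["top"],190,200,50,60,5)
c=crop(d["scene"],295,165,90,105,5)  # not used fully
im=np.zeros((600,800,3),np.uint8)
im[:450,:550]=a; im[:300,550:800]=b
s=crop(d["scene"],185,195,50,60,5); im[300:600,550:800]=s
cv2.imwrite("pics/c1.png",im)
im=crop(d["scene"],300,160,90,110,5.4);cv2.imwrite("pics/c2.png",im)
E
```

```text
(no output)
```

View pics/c1.png

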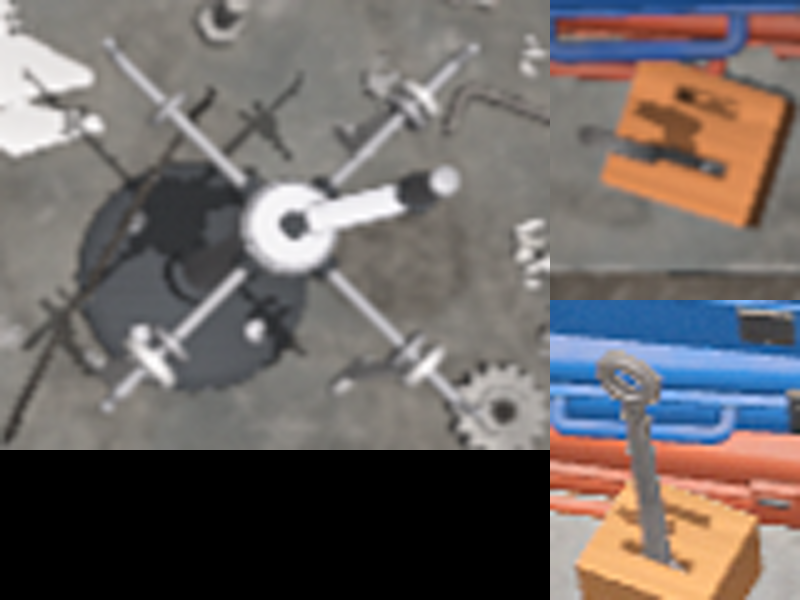

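View pics/c2.png

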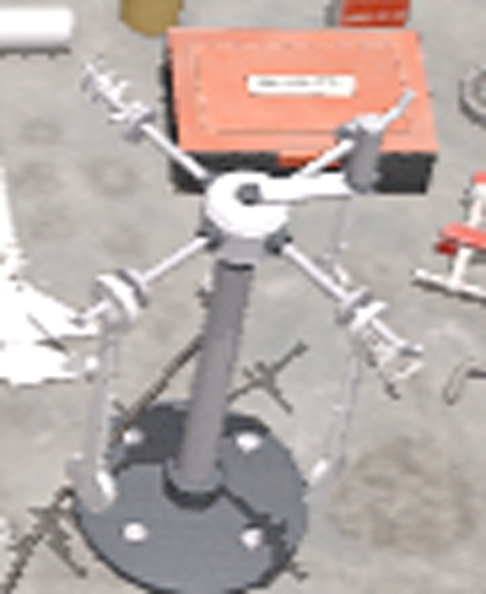

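```bash
cat > m.py <<'E'
from u import *
d=pickle.load(open("cams.pkl","rb"));T=d["top"];S=d["scene"]
a=lambda u,v:(u/5+315,v/5+160)
b=lambda u,v:((u-550)/5+190,v/5+200)
s=lambda u,v:((u-550)/5+185,(v-300)/5+195)
e=lambda u,v:(u/5.4+300,v/5.4+160)
print("hub",atz(T,*a(290,224),.288),"sceneHub",atz(S,*e(245,203),.288))
tips=[atz(T,*a(*p),.287) for p in ((110,42),(472,48),(108,405),(470,412))]
print("tips",np.array(tips),"ctr",np.mean(tips,0))
c=np.mean(tips,0)
for t in tips: v=t-c; print(np.degrees(np.arctan2(v[1],v[0])),np.linalg.norm(v))
cp=atz(T,*a(445,181),.338);v=cp-c;print("crank",cp,np.degrees(np.arctan2(v[1],v[0])),np.linalg.norm(v))
bo=np.array([atz(S,*e(*p),.018) for p in ((131,438),(246,441),(252,538),(134,531))]);m=bo.mean(0);print("bolts",m)
for t in bo: v=t-m; print(np.degrees(np.arctan2(v[1],v[0])),np.linalg.norm(v[:2]))
cs=[atz(T,*b(*p),.062) for p in ((640,60),(790,105),(748,226),(603,182))];print("stand",np.array(cs),np.mean(cs,0))
print([np.degrees(np.arctan2(*(cs[j]-cs[i])[[1,0]]))  for i,j in((0,1),(3,2),(0,3),(1,2))],[np.linalg.norm(cs[j]-cs[i])for i,j in((0,1),(3,2),(0,3),(1,2))])
cs=[atz(S,*s(*p),.062) for p in ((633,482),(762,517),(721,607),(577,563))];print("standS",np.array(cs),np.mean(cs,0))
print("slot ends",atz(T,*b(612,148),.062),atz(T,*b(727,172),.062))
print("ringT",atz(T,*b(595,135),.2415),"ringS",atz(S,*s(629,378),.2415))
E
python3 m.py
```

```text
hub [ 0.5072 -0.3181  0.288 ] sceneHub [ 0.5024 -0.3159  0.288 ]
tips [[ 0.5946 -0.2323  0.287 ]
 [ 0.5937 -0.4065  0.287 ]
 [ 0.4199 -0.2315  0.287 ]
 [ 0.4189 -0.4026  0.287 ]] ctr [ 0.5068 -0.3182  0.287 ]
44.38919402916126 0.12285122862899103
-45.428086289981486 0.12389739156946707
135.03222168103864 0.12273455439318073
-136.1608261321634 0.1218745449055164
crank [ 0.5218 -0.377   0.338 ] -75.67640454031073 0.07929116386139852
bolts [ 0.5057 -0.3166  0.018 ]
49.417213998899186 0.049202371125499834
-41.42738966906571 0.04987677211910244
-131.77037230496953 0.05013277181142807
137.47629945755793 0.04886034283997628
stand [[0.5058 0.1233 0.062 ]
 [0.4801 0.0331 0.062 ]
 [0.4081 0.0562 0.062 ]
 [0.4329 0.1429 0.062 ]] [0.4567 0.0889 0.062 ]
[np.float64(-105.93664951873271), np.float64(-105.99551771429496), np.float64(164.928846836231), np.float64(162.23330521691418)] [np.float64(0.09375575300758382), np.float64(0.09020065621779355), np.float64(0.07549368209075634), np.float64(0.07561631310838864)]
standS [[0.5017 0.1218 0.062 ]
 [0.4831 0.0342 0.062 ]
 [0.4119 0.0489 0.062 ]
 [0.435  0.1452 0.062 ]] [0.4579 0.0875 0.062 ]
slot ends [0.4531 0.1382 0.062 ] [0.4398 0.0695 0.062 ]
ringT [0.4513 0.1066 0.2415] ringS [0.4471 0.0955 0.2415]
```

```bash
cat >> u.py <<'E'
from scipy.spatial.transform import Rotation as R
def gen(p,q,wps,dec=0,scl=1):
    """p,q start pose; wps: list of (pos, theta_deg tool-x heading, rows). tool down. prints calls of 8 rows"""
    Rc=R.from_quat(q).as_matrix();p=np.array(p,float);rows=[]
    for tp,th,n in wps:
        t=np.radians(th);tp=np.array(tp)
        Rt=np.array([[np.cos(t),np.sin(t),0],[np.sin(t),-np.cos(t),0],[0,0,-1]])
        p0=p.copy();D=R.from_matrix(Rc.T@Rt).as_rotvec()
        # choose continuous
        Rs=Rc.copy()
        for k in range(1,n+1):
            pt=p0+(tp-p0)*k/n;Rk=Rs@R.from_rotvec(D*k/n).as_matrix()
            s=np.round(Rc.T@(pt-p)*1000,dec);r=np.round(np.degrees(R.from_matrix(Rc.T@Rk).as_rotvec()),max(dec,0))
            rows.append(list(s+0.)+list(r+0.));p=p+Rc@s/1000;Rc=Rc@R.from_rotvec(np.radians(r)).as_matrix()
    for i in range(0,len(rows),8): print([float(x) if x%1 else int(x) for r in rows[i:i+8] for x in r])
    return p,Rc
E
python3 - <<'E'
from u import *
from workcell import manip
o=manip.get_obs()
th=[155.8-141.3*f for f in (0.17,0.95,1)]
p,_=gen(o["eef_pos"],o["eef_rot"],[((.30,.50,.42),th[0],4),((.45,-.30,.42),th[1],15),((.487,-.384,.40),14.5,3),((.487,-.384,.309),14.5,2)])
print(p)
E
```

```text
[-17, -18, -47, 0, 0, 6, -19, -15, -48, 0, 0, 6, -20, -14, -47, 0, 0, 6, -22, -12, -48, 0, 0, 6, -46, -28, 0, 0, 0, 7, -50, -22, 0, 0, 0, 8, -52, -15, 0, 0, 0, 7, -54, -9, 0, 0, 0, 7]
[-54, -2, 0, 0, 0, 8, -54, 6, 1, 0, 0, 7, -53, 12, 0, 0, 0, 7, -51, 18, 0, 0, 0, 8, -48, 25, 0, 0, 0, 7, -44, 31, 0, 0, 0, 7, -41, 37, 0, 0, 0, 8, -35, 41, 0, 0, 0, 7]
[-29, 46, 0, 0, 0, 8, -23, 49, 0, 0, 0, 7, -17, 51, 0, 0, 0, 7, 1, 31, 7, 0, 0, 2, 2, 30, 7, 0, 0, 3, 4, 31, 7, 0, 0, 2, 0, 0, 45, 0, 0, 0, 0, 0, 46, 0, 0, 0]
[ 0.4873 -0.3842  0.3086]
```

Request:
{"name": "play_rows", "arguments": {"plan": [-17, -18, -47, 0, 0, 6, -19, -15, -48, 0, 0, 6, -20, -14, -47, 0, 0, 6, -22, -12, -48, 0, 0, 6, -46, -28, 0, 0, 0, 7, -50, -22, 0, 0, 0, 8, -52, -15, 0, 0, 0, 7, -54, -9, 0, 0, 0, 7], "gripper": 0, "newtons": 60}}

```text
t: 1.1
eef_pos: [0.3397, 0.2847, 0.4208]
eef_rot: [0.625, 0.78, -0.0, 0.0]
contact_force: [1.0, -1.4, -0.2]
grip_width: 0.0001
grip_force: 0.0
```

Request:
{"name": "play_rows", "arguments": {"plan": [-54, -2, 0, 0, 0, 8, -54, 6, 1, 0, 0, 7, -53, 12, 0, 0, 0, 7, -51, 18, 0, 0, 0, 8, -48, 25, 0, 0, 0, 7, -44, 31, 0, 0, 0, 7, -41, 37, 0, 0, 0, 8, -35, 41, 0, 0, 0, 7]}}

```text
t: 2.1
eef_pos: [0.4195, -0.1419, 0.4199]
eef_rot: [0.929, 0.371, 0.0, -0.0]
contact_force: [0.1, 0.8, 0.5]
grip_width: 0.0002
grip_force: 0.0
```

Request:
{"name": "play_rows", "arguments": {"plan": [-29, 46, 0, 0, 0, 8, -23, 49, 0, 0, 0, 7, -17, 51, 0, 0, 0, 7, 1, 31, 7, 0, 0, 2, 2, 30, 7, 0, 0, 3, 4, 31, 7, 0, 0, 2]}}

```text
t: 2.85
eef_pos: [0.4876, -0.3849, 0.3983]
eef_rot: [0.992, 0.128, -0.0, -0.0]
contact_force: [0.3, 0.2, 1.0]
grip_width: 0.0
grip_force: 0.0
```

Run:
```python
from u import *
from workcell import manip,vision
c=vision.camera("wrist");print(c["camera_matrix"],c["extrinsics"])
t=vision.camera("top");pickle.dump((c,t),open("w1.pkl","wb"))
im=np.zeros((420,800,3),np.uint8);im[:,:560]=c["image"];k=crop(t,315,160,60,105,4)[:, :240];im[:,560:]=k[:420]
cv2.imwrite("pics/w1.png",im)
o=manip.get_obs();print(o["t"],o["eef_pos"],o["eef_rot"],o["q"],o["contact_force"])
```

```text
[[325.1923   0.     282.9242]
 [  0.     325.1923 210.4467]
 [  0.       0.       1.    ]] [[ 0.2527 -0.9306 -0.2649  0.5548]
 [-0.9675 -0.2432 -0.0689 -0.3686]
 [-0.0003  0.2737 -0.9618  0.5412]
 [ 0.      0.      0.      1.    ]]
2.95 [ 0.4874 -0.3856  0.396 ] [ 0.9918  0.1276 -0.0016 -0.0017] [-0.7555  0.0132  1.4952 -0.0004  1.6378  0.5594] [-0.0538 -0.2638  0.1132]
```

View pics/w1.png

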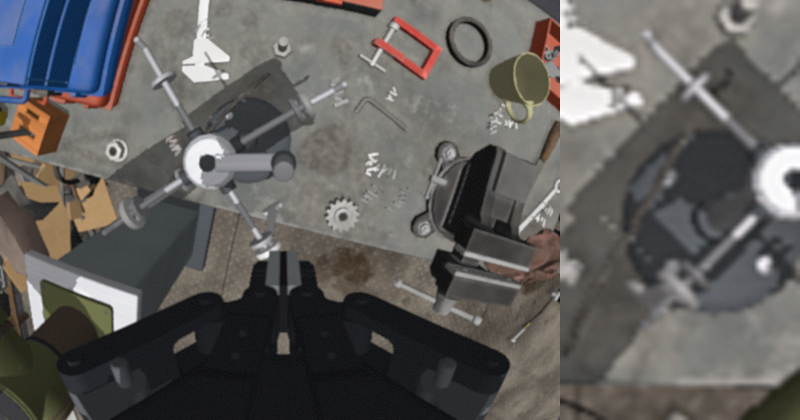

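Wrist view: the crank post top is about (285,165), straight ahead of the shut fingers (284,262), and the way down is clear. I'll descend and push round.

```bash
cat >> u.py <<'E'
def fish(c,u,v,z):
    K=np.array(c["camera_matrix"]);E=np.array(c["extrinsics"]);x=(u-K[0,2])/K[0,0];y=(v-K[1,2])/K[1,1];r=np.hypot(x,y)
    d=E[:3,:3]@np.array([np.sin(r)*x/r,np.sin(r)*y/r,np.cos(r)]);return E[:3,3]+d*(z-E[2,3])/d[2]
C=np.array([.506,-.317])
def arc(a0,a1,n,off=18):
    "waypoints: crank angle a0->a1, tool x along tangent, TCP off mm behind the post centre"
    w=[]
    for k in range(1,n+1):
        a=a0+(a1-a0)*k/n;h=np.radians(a);t=h+np.pi/2
        p=C+.06*np.array([np.cos(h),np.sin(h)])-off/1000*np.array([np.cos(t),np.sin(t)]);w.append(((*p,.309),a+90,1))
    return w
E
python3 - <<'E'
from u import *
from workcell import manip
c=pickle.load(open("w1.pkl","rb"))[0]
print(fish(c,286,163,.338),fish(c,209,161,.288),fish(c,137,40,.287))
o=manip.get_obs()
# descend, then approach, then arc
p,Rc=gen(o["eef_pos"],o["eef_rot"],[((.487,-.384,.309),14.5,3)]+arc(-75.5,-75.5,1,22)[:0]+[(arc(-75.5,-75.5,1,20)[0][0],14.5,4)],1)
print(p)
p,Rc=gen(p,R.from_matrix(Rc).as_quat(),arc(-75.5,0,16,18),1);print(p)
E
```

```text
[ 0.5292 -0.3772  0.338 ] [ 0.5097 -0.3195  0.288 ] [ 0.5958 -0.2333  0.287 ]
[0.1, -0.4, 29, -0.1, 0.1, 0.1, 0, -0.5, 29, 0, 0, 0, 0, -0.5, 29, -0.1, 0.1, 0.1, 3.8, 0, 0, 0, 0, 0, 3.8, -0.1, 0, 0, 0, 0, 3.8, 0, 0, 0, 0, 0, 3.8, -0.1, 0, 0, 0, 0]
[ 0.5017 -0.3801  0.309 ]
[7, 1.3, 0, 0, 0, -4.8, 5, 1.3, 0, 0, 0, -4.7, 5, 1.3, 0, 0, 0, -4.7, 5, 1.2, 0, 0, 0, -4.7, 5, 1.3, 0, 0, 0, -4.7, 5, 1.3, 0, 0, 0, -4.8, 5, 1.3, 0, 0, 0, -4.7, 5, 1.2, 0, 0, 0, -4.7]
[5, 1.3, 0, 0, 0, -4.7, 5, 1.3, 0, 0, 0, -4.7, 4.9, 1.3, 0, 0, 0, -4.7, 5.1, 1.2, 0, 0, 0, -4.8, 4.9, 1.3, 0, 0, 0, -4.7, 5, 1.3, 0, 0, 0, -4.7, 5, 1.3, 0.1, 0, 0, -4.7, 5, 1.3, 0, 0, 0, -4.7]
[ 0.566 -0.335  0.309]
```

Request:
{"name": "play_rows", "arguments": {"plan": [0, -0.5, 29, 0, 0, 0, 0, -0.5, 29, 0, 0, 0, 0, -0.5, 29, 0, 0, 0, 4, 0, 0, 0, 0, 0, 4, 0, 0, 0, 0, 0, 4, 0, 0, 0, 0, 0, 3, 0, 0, 0, 0, 0]}}

```text
t: 3.82
eef_pos: [0.5023, -0.3788, 0.3138]
eef_rot: [0.992, 0.129, 0.001, 0.001]
contact_force: [0.4, -0.3, 0.4]
grip_width: 0.0003
grip_force: 0.0
```

Request:
{"name": "play_rows", "arguments": {"plan": [5, 1.3, 0, 0, 0, -4.7, 5, 1.3, 0, 0, 0, -4.7, 5, 1.3, 0, 0, 0, -4.7, 5, 1.3, 0, 0, 0, -4.7, 5, 1.3, 0, 0, 0, -4.7, 5, 1.3, 0, 0, 0, -4.7]}}

```text
t: 4.58
eef_pos: [0.5312, -0.3744, 0.3134]
eef_rot: [0.93, 0.367, -0.001, 0.002]
contact_force: [-2.4, -5.8, 1.1]
grip_width: -0.0
grip_force: 2.9
```

Request:
{"name": "play_rows", "arguments": {"plan": [5, 1.3, 0, 0, 0, -4.7, 5, 1.3, 0, 0, 0, -4.7, 5, 1.3, 0, 0, 0, -4.7, 5, 1.3, 0, 0, 0, -4.7, 5, 1.3, 0, 0, 0, -4.7]}}

```text
t: 5.2
eef_pos: [0.5525, -0.3591, 0.3135]
eef_rot: [0.836, 0.549, -0.001, 0.003]
contact_force: [1.7, -6.1, -1.1]
grip_width: -0.0002
grip_force: 3.0
```

Run:
```python
from u import *
from workcell import manip,vision
c=vision.camera("wrist");t=vision.camera("top");s=vision.camera("scene");pickle.dump((c,t,s),open("w2.pkl","wb"))
im=np.zeros((420,800,3),np.uint8);im[:,:560]=c["image"];im[:,560:]=crop(s,315,160,80,140,3);
cv2.imwrite("pics/w2.png",im)
o=manip.get_obs();print(o["t"],o["eef_pos"],o["eef_rot"],o["q"],o["contact_force"])
```

```text
5.35 [ 0.5525 -0.3581  0.3135] [ 0.8366  0.5479 -0.0002  0.0023] [-0.6557  0.1027  1.5366 -0.0019  1.4982 -0.2444] [ 0.7586 -5.2465  0.9279]
```

View pics/w2.png

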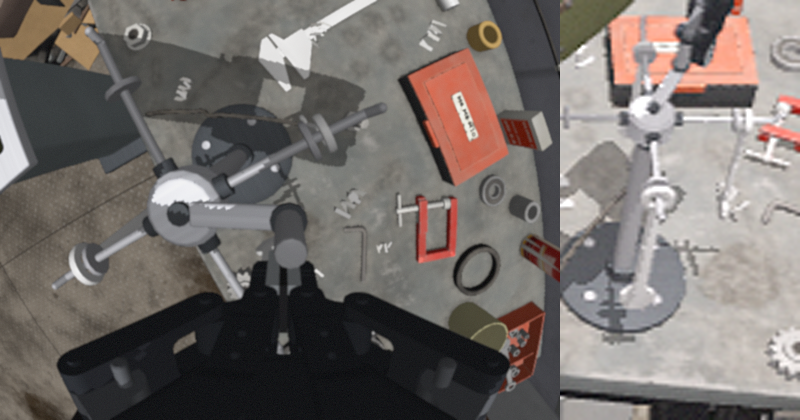

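The push works: the post rides at the centre of the finger face (wrist view, post at 290,250) with about 6 N of friction. The foot's bolt pattern puts the stop most likely near a crank angle of 18° (now -24°), so I'll approach to about 6° and then go in fine steps.

Request:
{"name": "play_rows", "arguments": {"plan": [4, 1.1, 0, 0, 0, -4, 4, 1.1, 0, 0, 0, -4, 4, 1.1, 0, 0, 0, -4, 4, 1.1, 0, 0, 0, -4]}}

```text
t: 5.85
eef_pos: [0.562, -0.3444, 0.3136]
eef_rot: [0.752, 0.66, -0.0, 0.003]
contact_force: [3.2, -6.8, 0.8]
grip_width: 0.0002
grip_force: 2.9
```

Request:
{"name": "play_rows", "arguments": {"plan": [4, 1.1, 0, 0, 0, -4, 4, 1.1, 0, 0, 0, -4, 4, 1.1, 0, 0, 0, -4, 1, 0.3, 0, 0, 0, -1]}}

```text
t: 6.35
eef_pos: [0.5665, -0.331, 0.3136]
eef_rot: [0.672, 0.74, 0.0, 0.003]
contact_force: [4.5, -5.5, 0.2]
grip_width: -0.0003
grip_force: 2.8
```

```bash
cat > st.py <<'E'
from u import *
from workcell import manip
o=manip.get_obs();h=np.arctan2(*R.from_quat(o["eef_rot"]).as_matrix()[[1,0],0])
f=o["contact_force"];p=o["eef_pos"][:2]+.018*np.array([np.cos(h),np.sin(h)])-np.array([.507,-.318])
print(o["t"],o["eef_pos"],"head",np.degrees(h),"crank",np.degrees(np.arctan2(p[1],p[0])),np.hypot(*p),"F",f,"Fx",f[0]*np.cos(h)+f[1]*np.sin(h))
E
python3 st.py
```

```text
6.35 [ 0.5665 -0.331   0.3136] head 95.49647865242471 crank 4.854467878022864 0.05802550418578913 F [ 4.5489 -5.4709  0.2454] Fx -5.881491548898276
```

Request:
{"name": "play_rows", "arguments": {"plan": [1, 0.2, 0, 0, 0, -1, 1, 0.2, 0, 0, 0, -1, 1, 0.2, 0, 0, 0, -1, 1, 0.2, 0, 0, 0, -1, 1, 0.2, 0, 0, 0, -1]}}

```text
t: 6.98
eef_pos: [0.5671, -0.326, 0.3137]
eef_rot: [0.64, 0.769, 0.0, 0.003]
contact_force: [5.1, -4.8, -0.2]
grip_width: 0.0001
grip_force: 2.9
```

Request:
{"name": "play_rows", "arguments": {"plan": [1, 0.2, 0, 0, 0, -1, 1, 0.2, 0, 0, 0, -1]}}

```text
t: 7.22
eef_pos: [0.5672, -0.3239, 0.3138]
eef_rot: [0.626, 0.78, 0.0, 0.003]
contact_force: [5.3, -3.9, 0.2]
grip_width: 0.0001
grip_force: 2.9
```

Request:
{"name": "play_rows", "arguments": {"plan": [1, 0.2, 0, 0, 0, -1]}}

```text
t: 7.35
eef_pos: [0.5671, -0.3228, 0.3138]
eef_rot: [0.619, 0.785, 0.0, 0.003]
contact_force: [7.0, -4.6, -0.1]
grip_width: 0.0002
grip_force: 2.9
```

Request:
{"name": "play_rows", "arguments": {"plan": [1, 0.2, 0, 0, 0, -1]}}

```text
t: 7.48
eef_pos: [0.5672, -0.3218, 0.3138]
eef_rot: [0.612, 0.791, 0.0, 0.003]
contact_force: [5.5, -4.6, 0.5]
grip_width: -0.0002
grip_force: 2.8
```

```bash
python3 st.py
```

```text
7.475 [ 0.5672 -0.3218  0.3138] head 104.48006700763806 crank 13.785531922533574 0.057318868087578724 F [ 5.5062 -4.5665  0.5371] Fx -5.798223544055702
```

Request:
{"name": "play_rows", "arguments": {"plan": [1, 0.2, 0, 0, 0, -1]}}

```text
t: 7.6
eef_pos: [0.5672, -0.3207, 0.3138]
eef_rot: [0.605, 0.796, 0.0, 0.003]
contact_force: [6.6, -4.5, 0.8]
grip_width: -0.0001
grip_force: 2.8
```

Request:
{"name": "play_rows", "arguments": {"plan": [0.5, 0.1, 0, 0, 0, -0.5]}}

```text
t: 7.72
eef_pos: [0.5671, -0.3201, 0.3138]
eef_rot: [0.602, 0.798, 0.0, 0.003]
contact_force: [6.2, -3.0, -0.1]
grip_width: -0.0003
grip_force: 2.8
```

Request:
{"name": "play_rows", "arguments": {"plan": [1, 0.2, 0, 0, 0, -1]}}

```text
t: 7.85
eef_pos: [0.5671, -0.3192, 0.3138]
eef_rot: [0.595, 0.804, 0.0, 0.003]
contact_force: [5.7, -4.0, -0.3]
grip_width: 0.0004
grip_force: 2.8
```

Request:
{"name": "play_rows", "arguments": {"plan": [1, 0.2, 0, 0, 0, -1]}}

```text
t: 7.98
eef_pos: [0.5669, -0.3181, 0.3138]
eef_rot: [0.588, 0.809, 0.0, 0.003]
contact_force: [5.3, -4.4, 0.6]
grip_width: -0.0006
grip_force: 2.8
```

Request:
{"name": "play_rows", "arguments": {"plan": [1, 0.2, 0, 0, 0, -1]}}

```text
t: 8.1
eef_pos: [0.5669, -0.317, 0.3138]
eef_rot: [0.581, 0.814, 0.0, 0.003]
contact_force: [4.4, -4.3, 0.9]
grip_width: -0.0002
grip_force: 2.7
```

Request:
{"name": "play_rows", "arguments": {"plan": [1, 0.2, 0, 0, 0, -1]}}

```text
t: 8.22
eef_pos: [0.5668, -0.316, 0.3139]
eef_rot: [0.574, 0.819, 0.0, 0.003]
contact_force: [6.5, -3.5, -0.2]
grip_width: 0.0
grip_force: 2.8
```

Request:
{"name": "play_rows", "arguments": {"plan": [1, 0.2, 0, 0, 0, -1]}}

```text
t: 8.35
eef_pos: [0.5666, -0.315, 0.3138]
eef_rot: [0.566, 0.824, 0.0, 0.003]
contact_force: [6.6, -4.8, -0.4]
grip_width: -0.0002
grip_force: 2.8
```

Request:
{"name": "play_rows", "arguments": {"plan": [1, 0.2, 0, 0, 0, -1]}}

```text
t: 8.48
eef_pos: [0.5665, -0.3139, 0.3139]
eef_rot: [0.559, 0.829, 0.0, 0.003]
contact_force: [6.4, -3.4, 0.8]
grip_width: 0.0001
grip_force: 2.8
```

Run:
```python
from u import *
from workcell import manip,vision
c=vision.camera("wrist");t=vision.camera("top");s=vision.camera("scene");pickle.dump((c,t,s),open("w3.pkl","wb"))
d=pickle.load(open("cams.pkl","rb"))
im=np.zeros((600,800,3),np.uint8)
im[:300,:400]=crop(c,80,60,200,150,2)
im[300:600,:400]=crop(t,315,160,100,75,4)
k=crop(d["scene"],308,225,50,50,8);im[:400,400:]=k
im[400:600,400:]=crop(s,305,160,100,50,4)
cv2.imwrite("pics/w3.png",im)
```

```text
(no output)
```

View pics/w3.png

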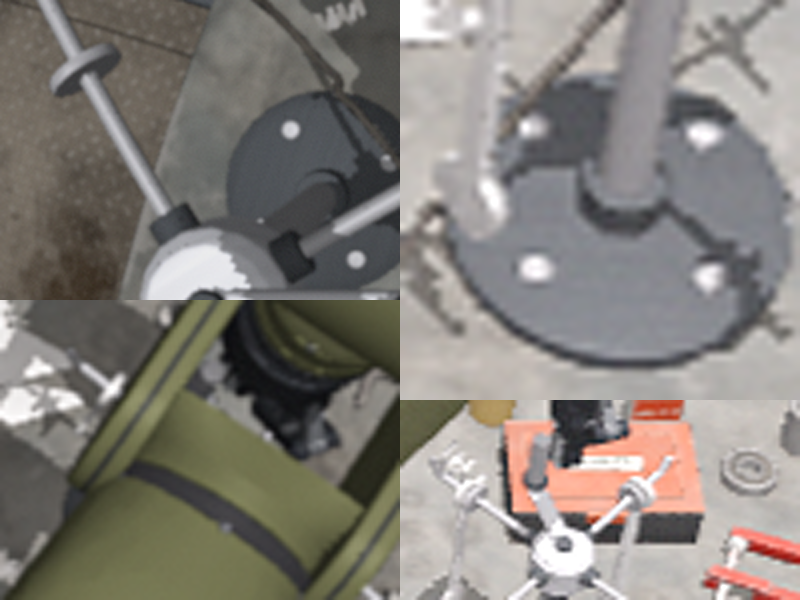

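Run:
```python
from u import *
c,t,s=pickle.load(open("w3.pkl","rb"));d=pickle.load(open("cams.pkl","rb"))
f=lambda u,v:fish(c,u/2+80,v/2+60,.275)
a=f(46,3);b=f(163,205);print("hook",a,b,np.degrees(np.arctan2(*(a-b)[[1,0]])))
g=lambda u,v:atz(d["scene"],(u-400)/8+308-.4,v/8+225-.4,.018)
B=np.array([g(*p) for p in((535,127),(707,135),(712,275),(537,268))]);m=B.mean(0);v=B-m
print(m,np.degrees(np.arctan2(v[:,1],v[:,0]))%90,np.hypot(v[:,0],v[:,1]))
w=[fish(c,u/2+80,v/2+60,.018) for u,v in((290,130),(388,162),(356,259))];print(w,[np.degrees(np.arctan2(*(w[i]-w[j])[[1,0]]))%90 for i,j in((0,1),(1,2))])
```

```text
hook [ 0.4236 -0.2523  0.275 ] [ 0.483  -0.2983  0.275 ] 142.26534900564764
[ 0.5075 -0.317   0.018 ] [48.4144 47.0802 48.4287 47.5782] [0.0496 0.05   0.0492 0.05  ]
[array([ 0.472 , -0.2857,  0.018 ]), array([ 0.5417, -0.2822,  0.018 ]), array([ 0.5458, -0.3526,  0.018 ])] [np.float64(2.8700622579428057), np.float64(3.3530731713745894)]
```

Request:
{"name": "play_rows", "arguments": {"plan": [4.1, 1.4, 0, 0, 0, -4, 4.1, 1.4, 0, 0, 0, -4, 4.1, 1.4, 0, 0, 0, -4, 4.1, 1.4, 0, 0, 0, -4]}}

```text
t: 9.12
eef_pos: [0.5628, -0.2971, 0.3139]
eef_rot: [0.438, 0.899, -0.001, 0.002]
contact_force: [2.2, -5.8, 0.8]
grip_width: 0.0001
grip_force: 2.5
```

Request:
{"name": "play_rows", "arguments": {"plan": [4.1, 1.4, 0, 0, 0, -4, 4.1, 1.4, 0, 0, 0, -4, 4.1, 1.4, 0, 0, 0, -4, 1, 0.4, 0, 0, 0, -1]}}

```text
t: 9.62
eef_pos: [0.5567, -0.2844, 0.3137]
eef_rot: [0.334, 0.943, -0.001, 0.002]
contact_force: [1.6, -5.4, 1.4]
grip_width: -0.0001
grip_force: 2.4
```

```bash
python3 st.py
```

```text
9.625 [ 0.5567 -0.2844  0.3137] head 140.96457640725862 crank 51.515706986747176 0.05740820028315877 F [ 1.6013 -5.3859  1.3977] Fx -4.635870908478766
```

Request:
{"name": "play_rows", "arguments": {"plan": [1, 0.3, 0, 0, 0, -1, 1, 0.3, 0, 0, 0, -1, 1, 0.3, 0, 0, 0, -1, 1, 0.3, 0, 0, 0, -1]}}

```text
t: 10.12
eef_pos: [0.5544, -0.2812, 0.3137]
eef_rot: [0.301, 0.954, -0.001, 0.002]
contact_force: [2.3, -6.0, 1.0]
grip_width: -0.0001
grip_force: 2.3
```

Request:
{"name": "play_rows", "arguments": {"plan": [1, 0.3, 0, 0, 0, -1, 1, 0.3, 0, 0, 0, -1]}}

```text
t: 10.38
eef_pos: [0.5531, -0.2795, 0.3137]
eef_rot: [0.285, 0.959, -0.001, 0.002]
contact_force: [2.3, -5.8, 1.8]
grip_width: -0.0001
grip_force: 2.4
```

```bash
python3 st.py
```

```text
10.375 [ 0.5531 -0.2795  0.3137] head 146.93547541930363 crank 57.24709959839144 0.057403507610973 F [ 2.3312 -5.8239  1.7888] Fx -5.131099779480451
```

Crank now at about 57.5°; the stop is expected at 61–63°, so fine steps from here.

Request:
{"name": "play_rows", "arguments": {"plan": [1, 0.3, 0, 0, 0, -1]}}

```text
t: 10.5
eef_pos: [0.5525, -0.2788, 0.3137]
eef_rot: [0.276, 0.961, -0.001, 0.002]
contact_force: [3.1, -6.4, 2.1]
grip_width: -0.0
grip_force: 2.4
```

Request:
{"name": "play_rows", "arguments": {"plan": [1, 0.3, 0, 0, 0, -1]}}

```text
t: 10.62
eef_pos: [0.5518, -0.2779, 0.3136]
eef_rot: [0.268, 0.963, -0.001, 0.002]
contact_force: [3.6, -5.2, 0.2]
grip_width: -0.0
grip_force: 2.3
```

Request:
{"name": "play_rows", "arguments": {"plan": [1, 0.3, 0, 0, 0, -1]}}

```text
t: 10.75
eef_pos: [0.5511, -0.2772, 0.3136]
eef_rot: [0.259, 0.966, -0.001, 0.002]
contact_force: [2.5, -4.6, 0.5]
grip_width: -0.0001
grip_force: 2.4
```

Request:
{"name": "play_rows", "arguments": {"plan": [1, 0.3, 0, 0, 0, -1]}}

```text
t: 10.88
eef_pos: [0.5505, -0.2764, 0.3136]
eef_rot: [0.251, 0.968, -0.001, 0.002]
contact_force: [4.4, -7.3, 0.6]
grip_width: 0.0
grip_force: 3.6
```

Request:
{"name": "play_rows", "arguments": {"plan": [0.4, 0.1, 0, 0, 0, -0.3]}}

```text
t: 11.0
eef_pos: [0.5505, -0.2764, 0.3137]
eef_rot: [0.249, 0.969, -0.002, 0.003]
contact_force: [4.5, -7.1, 0.1]
grip_width: 0.0002
grip_force: 3.7
```

Request:
{"name": "play_rows", "arguments": {"plan": [0.4, 0, 0, 0, 0, 0, 0, 0, 0, 0, 0, 0]}}

```text
t: 11.25
eef_pos: [0.5505, -0.2764, 0.3137]
eef_rot: [0.249, 0.969, -0.002, 0.003]
contact_force: [4.7, -7.4, -0.8]
grip_width: -0.0001
grip_force: 4.0
```

Request:
{"name": "play_rows", "arguments": {"plan": [0.4, 0, 0, 0, 0, 0, 0, 0, 0, 0, 0, 0]}}

```text
t: 11.5
eef_pos: [0.5505, -0.2764, 0.3137]
eef_rot: [0.249, 0.969, -0.002, 0.004]
contact_force: [6.2, -7.8, -0.3]
grip_width: 0.0004
grip_force: 4.8
```

```bash
python3 st.py;  python3 -c "
from workcell import manip,vision
for i in range(3): vision.camera('top');o=manip.get_obs();print(o['contact_force'],o['grip_force'],o['wrist_torque'])"
```

```text
11.5 [ 0.5505 -0.2764  0.3137] head 151.2001615536085 crank 61.12643309157212 0.05738579175594461 F [ 6.2397 -7.8483 -0.2953] Fx -9.248860859822985
[ 6.64601593 -7.79419506 -0.85747186] 4.789458811283112 [-1.23102749 -1.0346708  -0.01483754]
[ 6.94900493 -7.25905375 -1.2212272 ] 4.782147109508514 [-1.27070815 -1.00238769  0.04450615]
[ 6.1102742  -7.85562201 -1.01332193] 4.778600335121155 [-1.24669544 -1.05763912  0.03682971]
```

Request:
{"name": "play_rows", "arguments": {"plan": [0.6, 0, 0, 0, 0, 0, 0, 0, 0, 0, 0, 0]}}

```text
t: 11.9
eef_pos: [0.5505, -0.2764, 0.3137]
eef_rot: [0.249, 0.969, -0.002, 0.004]
contact_force: [8.9, -8.7, -1.4]
grip_width: 0.0001
grip_force: 6.0
```

```bash
python3 st.py
```

```text
11.9 [ 0.5505 -0.2764  0.3137] head 151.20013547747737 crank 61.12650273544416 0.057402815622306654 F [ 8.8817 -8.7439 -1.4219] Fx -11.995486031525406
```

Request:
{"name": "play_rows", "arguments": {"plan": [0, 0, 0, 0, 0, 0, 0, 0, 0, 0, 0, 0, 0, 0, 0, 0, 0, 0]}}

```text
t: 12.28
eef_pos: [0.5505, -0.2764, 0.3137]
eef_rot: [0.249, 0.969, -0.002, 0.004]
contact_force: [8.3, -9.3, -0.2]
grip_width: -0.0001
grip_force: 5.9
```

Request:
{"name": "play_rows", "arguments": {"plan": [-8, 0, 0, 0, 0, 0, -12, 0, 0, 0, 0, 0, 0, 0, -40, 0, 0, 0, 0, 0, -60, 0, 0, 0]}}

```text
t: 12.78
eef_pos: [0.5655, -0.2831, 0.4098]
eef_rot: [0.248, 0.969, 0.001, -0.003]
contact_force: [0.3, 0.0, 1.0]
grip_width: -0.0
grip_force: 0.0
```

Run:
```python
from u import *
from workcell import manip
o=manip.get_obs();print(o["eef_pos"])
gen(o["eef_pos"],o["eef_rot"],[((.447,.098,.37),164,8)])
```

```text
[ 0.5655 -0.2831  0.4098]
[36, 35, 5, 0, 0, -2, 34, 36, 6, 0, 0, -1, 34, 36, 5, 0, 0, -2, 33, 38, 5, 0, 0, -1, 32, 38, 5, 0, 0, -2, 31, 39, 6, 0, 0, -2, 29, 41, 5, 0, 0, -1, 29, 40, 5, 0, 0, -2]
```

Request:
{"name": "play_rows", "arguments": {"plan": [36, 35, 5, 0, 0, -2, 34, 36, 6, 0, 0, -1, 34, 36, 5, 0, 0, -2, 33, 38, 5, 0, 0, -1, 32, 38, 5, 0, 0, -2, 31, 39, 6, 0, 0, -2, 29, 41, 5, 0, 0, -1, 29, 40, 5, 0, 0, -2], "gripper": 70}}

```text
t: 13.78
eef_pos: [0.4465, 0.0987, 0.3702]
eef_rot: [0.136, 0.991, 0.0, -0.0]
contact_force: [0.3, 0.5, 0.0]
grip_width: 0.0703
grip_force: 0.0
```

Run:
```python
from u import *
from workcell import manip,vision
o=manip.get_obs()
c=vision.camera("wrist");t=vision.camera("top");s=vision.camera("scene");pickle.dump((c,t,s,o),open("w4.pkl","wb"))
print(o["t"],o["eef_pos"],o["eef_rot"])
im=np.zeros((600,800,3),np.uint8);im[:420,:560]=c["image"];im[:360,560:]=crop(s,180,190,40,60,6);im[420:600,:240]=crop(t,185,210,60,45,4)
cv2.imwrite("pics/w4.png",im)
```

```text
13.775 [0.4465 0.0987 0.3702] [ 0.1363  0.9907  0.0002 -0.0003]
```

View pics/w4.png

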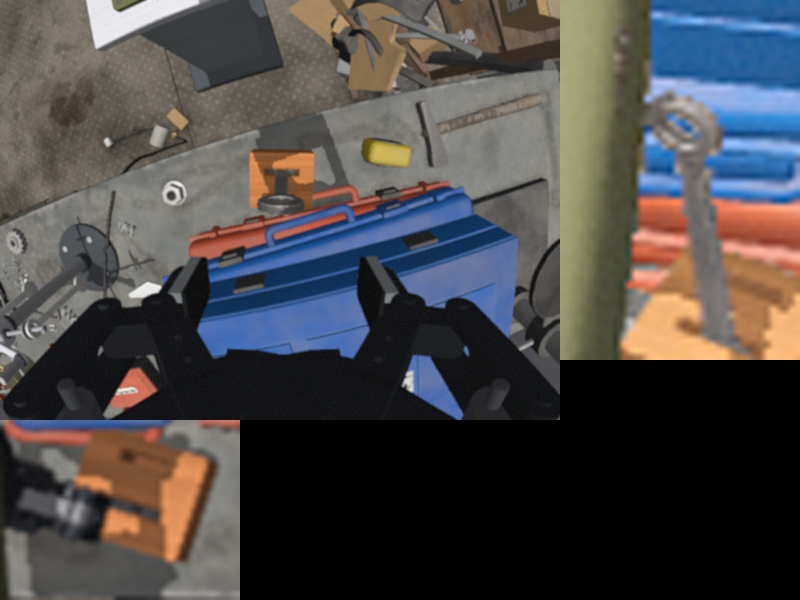

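Run:
```python
from u import *
c,t,s,o=pickle.load(open("w4.pkl","rb"))
r1=fish(c,281,203,0);o1=c["extrinsics"][:3,3];d1=r1-o1
def tri(rs):
    A=np.zeros((3,3));b=np.zeros(3)
    for o_,d_ in rs:
        d_=d_/np.linalg.norm(d_);P=np.eye(3)-np.outer(d_,d_);A+=P;b+=P@o_
    return np.linalg.solve(A,b)
S=ray(s,201,210.3)
x=tri([(o1,d1),S]);print("ring tri",x)
for z in(.235,.2415,.248):print(fish(c,281,203,z),S[0]+S[1]*(z-S[0][2])/S[1][2])
Rm=R.from_quat(o["eef_rot"]).as_matrix();print("tool rel mm",Rm.T@(x-o["eef_pos"])*1000)
# wrist reading of left/right ring edges at top z .25
for z in(.2415,.25): a=fish(c,258,203,z);b=fish(c,306,204,z);print("edges",Rm.T@(a-o["eef_pos"])*1000,Rm.T@(b-o["eef_pos"])*1000)
print("shank at slot",Rm.T@(fish(c,278,172,.062)-o["eef_pos"])*1000)
print("stand crn",[fish(c,*p,.062) for p in((250,153),(313,151),(314,207))])
```

```text
ring tri [0.4471 0.0952 0.2426]
[0.4488 0.0949 0.235 ] [0.4533 0.0968 0.235 ]
[0.4472 0.0954 0.2415] [0.4483 0.0951 0.2415]
[0.4456 0.0959 0.248 ] [0.4432 0.0935 0.248 ]
tool rel mm [ -1.6398  -3.2387 127.5612]
edges [ -1.5986 -22.8697 128.6966] [ -2.5236  18.6465 128.7089]
edges [  0.6131 -22.1894 120.1984] [ -0.2829  18.0279 120.2103]
shank at slot [ -3.4107  -8.3128 308.1999]
stand crn [array([0.4107, 0.0598, 0.062 ]), array([0.4318, 0.1449, 0.062 ]), array([0.5103, 0.1259, 0.062 ])]
```

Wrist view: the ring is at about (281,203), between the pads, and its plane is square to the tool. It needs a shift of about (-1.7, -2.5) mm, then descend and close.

Request:
{"name": "play_rows", "arguments": {"plan": [-1.7, -2.5, 10, 0, 0, 0, 0, 0, 35, 0, 0, 0, 0, 0, 35, 0, 0, 0, 0, 0, 35, 0, 0, 0, 0, 0, 22, 0, 0, 0, 0, 0, 12, 0, 0, 0, 0, 0, 0, 0, 0, 0]}}

```text
t: 14.8
eef_pos: [0.4479, 0.0932, 0.2204]
eef_rot: [0.138, 0.99, -0.0, -0.001]
contact_force: [0.2, -0.2, -0.1]
grip_width: 0.0699
grip_force: 0.0
```

Request:
{"name": "play_rows", "arguments": {"plan": [0, 0, 0, 0, 0, 0, 0, 0, 0, 0, 0, 0, 0, 0, 0, 0, 0, 0, 0, 0, 0, 0, 0, 0, 0, 0, 0, 0, 0, 0], "gripper": 30, "newtons": 70}}

```text
t: 15.42
eef_pos: [0.4489, 0.0942, 0.2231]
eef_rot: [0.137, 0.991, 0.0, 0.002]
contact_force: [0.4, 0.2, 6.4]
grip_width: 0.0376
grip_force: 69.7
```

Run:
```python
from u import *
from workcell import manip
o=manip.get_obs();print(o)
```

```text
{'t': 15.425, 'q': array([ 0.0898, -0.3147,  2.071 , -0.0002,  1.3822, -1.2068]), 'dq': array([ 0.0006, -0.0001,  0.001 ,  0.0004,  0.001 ,  0.0005]), 'joint_torque': array([  0.1018, -19.6613, -33.3836,   0.1524,  -0.0858,  -0.0005]), 'eef_pos': array([0.4489, 0.0942, 0.2231]), 'eef_rot': array([0.1367, 0.9906, 0.0002, 0.0015]), 'contact_force': array([0.4388, 0.1668, 6.3603]), 'wrist_torque': array([-0.1499,  0.0309,  0.0152]), 'grip_force': 69.73695977094394, 'grip_width': 0.03764580044517367}
```

Request:
{"name": "play_rows", "arguments": {"plan": [0, 0, 0, 0, 0, 0, 0, 0, 0, 0, 0, 0, 0, 0, 5, 0, 0, 0, 0, 0, 4, 0, 0, 0], "gripper": 60}}

```text
t: 15.92
eef_pos: [0.4477, 0.094, 0.2115]
eef_rot: [0.137, 0.991, -0.0, -0.0]
contact_force: [0.2, 1.1, 0.6]
grip_width: 0.0597
grip_force: 0.0
```

Request:
{"name": "play_rows", "arguments": {"plan": [0, 0, 0, 0, 0, 0, 0, 0, 0, 0, 0, 0, 0, 0, 0, 0, 0, 0, 0, 0, 0, 0, 0, 0], "gripper": 30}}

```text
t: 16.42
eef_pos: [0.4479, 0.094, 0.2121]
eef_rot: [0.137, 0.991, -0.0, -0.0]
contact_force: [0.0, -0.6, -2.4]
grip_width: 0.0381
grip_force: 70.1
```

Run:
```python
from u import *
from workcell import manip,vision
o=manip.get_obs();print(o["eef_pos"],o["eef_rot"],o["contact_force"],o["wrist_torque"],o["grip_width"],o["grip_force"])
c=vision.camera("wrist");s=vision.camera("scene");pickle.dump((c,s,o),open("w5.pkl","wb"))
im=np.zeros((480,800,3),np.uint8);im[:480,:480]=crop(c,180,150,160,160,3);im[:360,480:800]=crop(s,175,180,80,90,4)
cv2.imwrite("pics/w5.png",im)
```

```text
[0.4479 0.094  0.2121] [ 0.1368  0.9906 -0.     -0.0002] [ 0.0328 -0.5893 -2.4195] [ 0.0095 -0.018   0.0213] 0.038055563304544245 70.13393210147228
```

View pics/w5.png

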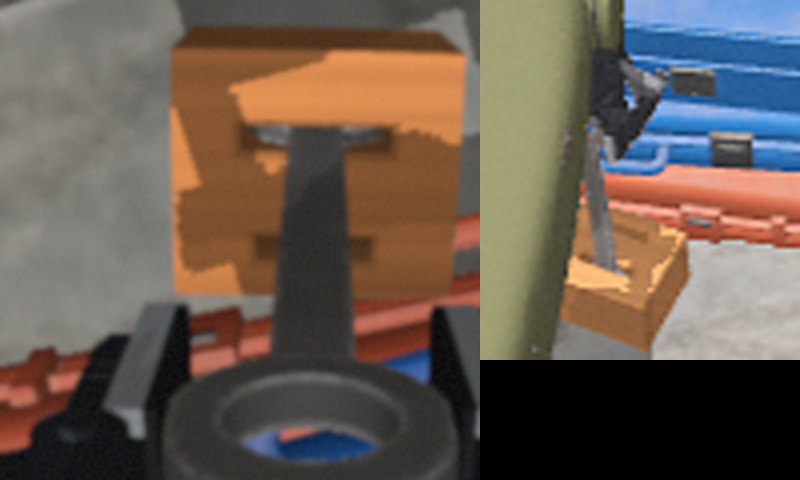

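Run:
```python
from u import *
c,s,o=pickle.load(open("w5.pkl","rb"));Rm=R.from_quat(o["eef_rot"]).as_matrix()
f=lambda u,v,z:Rm.T@(fish(c,u/3+180-.33,v/3+150-.33,z)-o["eef_pos"])*1000
for z in(.238,.2415,.245):print(z,"bore near-face ctr",f(312,412,z),"L",f(165,430,z),"R",f(460,430,z))
print("shank low",f(313,135,.062),"ring top near edge", f(312,362,.2615),f(312,362,.2585))
```

```text
0.238 bore near-face ctr [  3.1786  -0.9256 -25.9189] L [  0.0192 -21.3231 -25.9172] R [ -0.016   19.6255 -25.9232]
0.2415 bore near-face ctr [  5.1499  -0.9315 -29.4181] L [  2.085  -20.719  -29.4165] R [  2.0508  19.0049 -29.4222]
0.245 bore near-face ctr [  7.1211  -0.9375 -32.9173] L [  4.1507 -20.1149 -32.9157] R [  4.1176  18.3844 -32.9213]
shank low [  0.7656  -0.3256 150.0801] ring top near edge [ 22.5542  -0.9669 -49.4109] [ 21.0615  -0.9618 -46.4115]
```

Grip is good: 38 mm width, ring centred between the pads (w5: ring centre 312,420), bore open, shank straight. Now lift and carry to a viewing pose beside the hook.

Run:
```python
from u import *
from workcell import manip
o=manip.get_obs()
gen(o["eef_pos"],o["eef_rot"],[((*o["eef_pos"][:2],.30),164.3,4),((*o["eef_pos"][:2],.40),164.3,4),((.340,-.279,.40),182,16)])
```

```text
[0, 0, -22, 0, 0, 0, 0, 0, -22, 0, 0, 0, 0, 0, -22, 0, 0, 0, 0, 0, -22, 0, 0, 0, 0, 0, -25, 0, 0, 0, 0, 0, -25, 0, 0, 0, 0, 0, -25, 0, 0, 0, 0, 0, -25, 0, 0, 0]
[0, -24, 0, 0, 0, -1, 1, -25, 0, 0, 0, -1, 1, -24, 0, 0, 0, -1, 1, -24, 0, 0, 0, -1, 2, -24, 0, 0, 0, -2, 3, -24, 0, 0, 0, -1, 3, -24, 0, 0, 0, -1, 4, -24, 0, 0, 0, -1]
[4, -24, 0, 0, 0, -1, 4, -24, 0, 0, 0, -1, 5, -24, 0, 0, 0, -1, 5, -24, 0, 0, 0, -1, 6, -23, 0, 0, 0, -1, 6, -24, 0, 0, 0, -2, 6, -23, 0, 0, 0, -1, 8, -23, 0, 0, 0, -1]
```

Request:
{"name": "play_rows", "arguments": {"plan": [0, 0, -10, 0, 0, 0, 0, 0, -20, 0, 0, 0, 0, 0, -25, 0, 0, 0, 0, 0, -30, 0, 0, 0, 0, 0, -30, 0, 0, 0, 0, 0, -30, 0, 0, 0, 0, 0, -30, 0, 0, 0, 0, 0, -13, 0, 0, 0]}}

```text
t: 17.52
eef_pos: [0.4486, 0.0941, 0.4042]
eef_rot: [0.137, 0.991, 0.001, 0.003]
contact_force: [0.8, -0.0, -1.7]
grip_width: 0.038
grip_force: 70.3
```

Request:
{"name": "play_rows", "arguments": {"plan": [0, -15, 0, 0, 0, -1, 1, -25, 0, 0, 0, -1, 1, -24, 0, 0, 0, -1, 1, -24, 0, 0, 0, -1, 2, -24, 0, 0, 0, -2, 3, -24, 0, 0, 0, -1, 3, -24, 0, 0, 0, -1, 4, -24, 0, 0, 0, -1]}}

```text
t: 18.52
eef_pos: [0.3956, -0.084, 0.4003]
eef_rot: [0.058, 0.998, 0.0, -0.0]
contact_force: [0.7, 0.1, -1.7]
grip_width: 0.0378
grip_force: 70.5
```

Request:
{"name": "play_rows", "arguments": {"plan": [4, -24, 0, 0, 0, -1, 4, -24, 0, 0, 0, -1, 5, -24, 0, 0, 0, -1, 5, -24, 0, 0, 0, -1, 6, -23, 0, 0, 0, -1, 6, -24, 0, 0, 0, -2, 6, -23, 0, 0, 0, -1, 8, -23, 0, 0, 0, -1]}}

```text
t: 19.52
eef_pos: [0.3418, -0.2706, 0.4003]
eef_rot: [-0.02, 1.0, 0.0, -0.0]
contact_force: [-0.0, 0.7, -1.0]
grip_width: 0.0379
grip_force: 70.5
```

Run:
```python
from u import *
from workcell import manip,vision
o=manip.get_obs();print(o["t"],o["eef_pos"],o["eef_rot"],o["contact_force"])
c=vision.camera("wrist");t=vision.camera("top");s=vision.camera("scene");pickle.dump((c,t,s,o),open("w6.pkl","wb"))
im=np.zeros((600,800,3),np.uint8);im[:600,:500]=crop(c,60,130,250,290,2)[:600,:500] if 0 else cv2.copyMakeBorder(crop(c,60,130,250,290,2),0,20,0,0,0)
im[:300,500:]=crop(s,275,190,100,100,3);im[300:600,500:]=crop(t,315,165,100,100,3)
cv2.imwrite("pics/w6.png",im)
```

```text
19.525 [ 0.3418 -0.2706  0.4003] [-0.0201  0.9998  0.0001 -0.0001] [-0.0189  0.7008 -0.9966]
```

View pics/w6.png

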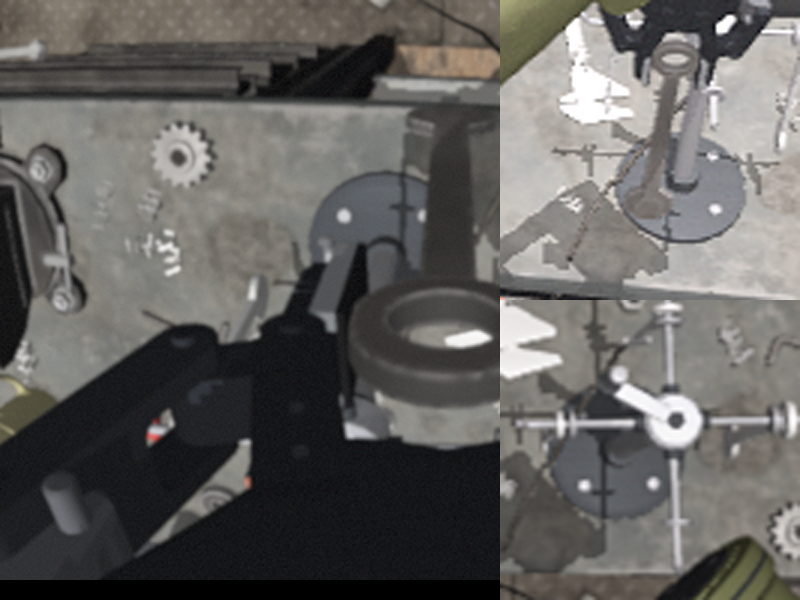

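Last picture: the top-camera inset shows the carousel clear of the arm, with the empty hook pointing toward the robot (hub 675,420; collar 679,522; tip 678,568). The wrist view doesn't show the hook. I'll work out the hook line from the top image.

Run:
```python
from u import *
c,t,s,o=pickle.load(open("w6.pkl","rb"))
f=lambda u,v,z:atz(t,(u-500)/3+315-.33,(v-300)/3+165-.33,z)
ang=lambda a,b:np.degrees(np.arctan2(*(a-b)[[1,0]]))%360
tip=f(678,568,.287);op=f(668,303,.287);L=f(508,423,.287);Rr=f(797,417,.287)
print("tip",tip,"up",op,ang(tip,op),"L",L,"R",Rr,ang(L,Rr)+90,"ctrs",(tip+op)/2)
hub=f(675,420,.288);cr=f(620,374,.338);print("hub",hub,ang(tip,hub),"crank",cr,ang(cr,hub)+120, "collar",f(679,522,.275))
# refine: bright rod pixels between hub and tip by centroid per row
g=cv2.cvtColor(t["image"],cv2.COLOR_BGR2GRAY).astype(float)
for r in range(222,256,3):
    row=g[r,366:384];print(r,row.astype(int).tolist())
```

```text
tip [ 0.3905 -0.3197  0.287 ] up [ 0.6022 -0.3134  0.287 ] 181.70886944055601 L [ 0.5036 -0.1854  0.287 ] R [ 0.5112 -0.4153  0.287 ] 181.9161704690173 ctrs [ 0.4963 -0.3166  0.287 ]
hub [ 0.5075 -0.3181  0.288 ] 180.81296389820832 crank [ 0.5361 -0.2658  0.338 ] 181.34235332233908 collar [ 0.4269 -0.3235  0.275 ]
222 [86, 86, 87, 87, 83, 103, 181, 193, 123, 97, 116, 121, 120, 119, 119, 118, 118, 118]
225 [220, 178, 115, 86, 83, 92, 164, 197, 157, 125, 128, 130, 129, 129, 127, 124, 124, 125]
228 [128, 105, 87, 84, 81, 84, 151, 191, 158, 115, 118, 123, 126, 127, 133, 132, 128, 129]
231 [89, 85, 83, 86, 103, 105, 144, 190, 163, 117, 127, 130, 128, 129, 132, 134, 131, 128]
234 [104, 114, 122, 128, 127, 116, 140, 187, 171, 124, 129, 131, 132, 129, 130, 132, 132, 132]
237 [121, 123, 125, 124, 123, 111, 136, 189, 176, 125, 125, 125, 123, 126, 126, 123, 125, 127]
240 [120, 119, 117, 116, 123, 129, 148, 188, 186, 140, 132, 129, 120, 118, 120, 120, 123, 127]
243 [122, 123, 123, 126, 130, 135, 142, 194, 198, 137, 123, 122, 120, 119, 120, 122, 128, 135]
246 [121, 121, 128, 136, 140, 135, 134, 185, 199, 150, 131, 130, 126, 121, 122, 126, 127, 130]
249 [123, 128, 134, 134, 132, 130, 125, 178, 198, 145, 117, 115, 115, 116, 116, 113, 114, 105]
252 [132, 136, 138, 137, 134, 131, 124, 160, 193, 164, 123, 120, 125, 121, 99, 64, 30, 19]
255 [157, 157, 156, 154, 153, 154, 146, 123, 123, 124, 103, 80, 44, 19, 21, 21, 22, 22]
```

Run:
```python
from u import *
c,t,s,o=pickle.load(open("w6.pkl","rb"))
a=atz(t,372.7,222,.277);m=atz(t,373.35,237,.277);b=atz(t,374.05,252,.277)
th=np.arctan2(b[1]-a[1],b[0]-a[0]);print(a,m,b,np.degrees(th)%360)
d=np.array([np.cos(th),np.sin(th)]);Cc=np.array([.507,-.3178]);n=np.array([-d[1],d[0]]);print("line offset from centre mm",(Cc-m[:2])@n*1000)
for A in(181.5,182,182.5):
  h=np.radians(A);p=Cc+.124*np.array([np.cos(h),np.sin(h)]);print(A,"tip",p,"line y at tip from image",m[1]+(p[0]-m[0])*np.tan(th), "y at r=.1:", (Cc+.1*np.array([np.cos(h),np.sin(h)]))[1],m[1]+(p[0]+.024-m[0])*np.tan(th))
```

```text
[ 0.4668 -0.3194  0.277 ] [ 0.4308 -0.3207  0.277 ] [ 0.3951 -0.3221  0.277 ] 182.1248686473942
line offset from centre mm -0.09802042225469335
181.5 tip [ 0.383 -0.321] line y at tip from image -0.3224972790473764 y at r=.1: -0.32041769483078736 -0.3216068078704224
182 tip [ 0.3831 -0.3221] line y at tip from image -0.32249605295217354 y at r=.1: -0.3212899496702501 -0.3216055817752195
182.5 tip [ 0.3831 -0.3232] line y at tip from image -0.32249447670412773 y at r=.1: -0.3221619387365336 -0.32160400552717366
```

Run:
```python
from u import *
from workcell import manip
c,t,s,o=pickle.load(open("w6.pkl","rb"))
for z in(.4267,.4297,.4327): print(z,(proj(s,(.3412,-.2706,z))-[275,190])*3+[501,1])
o=manip.get_obs();h=np.radians(182.1);C2=np.array([.507,-.3178]);d=np.array([np.cos(h),np.sin(h)])
P=lambda r,z:(*(C2+(r-.0006)*d),z)
p,Rc=gen(o["eef_pos"],o["eef_rot"],[(P(.165,.40),182.1,3),(P(.165,.251),182.1,5)],1);print(p)
```

```text
0.4267 [675.1238  59.7889]
0.4297 [675.5133  57.4714]
0.4327 [675.9043  55.1448]
[0.4, -17.8, 0, 0, 0, 0, 0.4, -17.9, 0, 0, 0, 0, 0.4, -17.8, 0, 0.1, 0, 0.1, 0, 0, 29.8, 0, 0, 0, 0, 0, 29.8, 0, 0, 0, -0.1, 0.1, 29.8, 0, 0, 0, 0, 0, 29.8, 0, 0, 0, 0, 0, 29.8, 0, 0, 0]
[ 0.3427 -0.3238  0.251 ]
```

Request:
{"name": "play_rows", "arguments": {"plan": [0.4, -18, 0, 0, 0, 0, 0.4, -18, 0, 0, 0, 0, 0.4, -17.5, 0, 0, 0, 0, 0, 0, 30, 0, 0, 0, 0, 0, 35, 0, 0, 0, 0, 0, 35, 0, 0, 0, 0, 0, 30, 0, 0, 0, 0, 0, 19, 0, 0, 0]}}

```text
t: 20.68
eef_pos: [0.3428, -0.3236, 0.2493]
eef_rot: [-0.02, 1.0, 0.001, -0.001]
contact_force: [-0.3, 0.5, -1.6]
grip_width: 0.038
grip_force: 70.8
```

Request:
{"name": "play_rows", "arguments": {"plan": [0, 0, 0, 0, 0, 0, 0, 0, 0, 0, 0, 0]}}

```text
t: 20.92
eef_pos: [0.3437, -0.3242, 0.2528]
eef_rot: [-0.02, 1.0, -0.001, 0.001]
contact_force: [0.6, 0.3, -1.4]
grip_width: 0.0379
grip_force: 70.8
```

```bash
cat > st2.py <<'E'
from u import *
from workcell import manip
o=manip.get_obs();M=R.from_quat(o["eef_rot"]).as_matrix();h=np.radians(182.1);C2=np.array([.507,-.3178]);d=np.array([np.cos(h),np.sin(h)]);n=np.array([-d[1],d[0]])
r=o["eef_pos"]+M@[.0006,0,-.0294];v=r[:2]-C2
print(o["t"],"ring r %.1f lat %.1f dz %.1f mm"%(v@d*1e3,v@n*1e3,(r[2]-.275)*1e3),"head",np.degrees(np.arctan2(M[1,0],M[0,0])),"F",o["contact_force"],"Ftool",M.T@o["contact_force"],o["wrist_torque"],o["grip_width"])
E
python3 st2.py
```

```text
20.925 ring r 164.1 lat 0.4 dz 7.2 mm head -177.72890993326234 F [ 0.5802  0.26   -1.357 ] Ftool [-0.5881  0.2393  1.3574] [ 0.0023 -0.0893 -0.0027] 0.037880613172427406
```

Request:
{"name": "play_rows", "arguments": {"plan": [-5, 0, 2.5, 0, 0, 0, -10, 0, 0, 0, 0, 0, -10, 0, 0, 0, 0, 0, 0, 0, 0, 0, 0, 0, 0, 0, 0, 0, 0, 0]}}

```text
t: 21.55
eef_pos: [0.3682, -0.3224, 0.2487]
eef_rot: [-0.02, 1.0, 0.0, -0.0]
contact_force: [-0.3, 0.5, -1.4]
grip_width: 0.0379
grip_force: 70.8
```

```bash
python3 st2.py
```

```text
21.55 ring r 139.4 lat -0.5 dz 3.1 mm head -177.69971913384933 F [-0.258   0.5013 -1.4481] Ftool [0.237  0.511  1.4483] [-0.0452  0.0196  0.0172] 0.03793924069155769
```

Request:
{"name": "play_rows", "arguments": {"plan": [-1, 0, -1.2, 0, 0, 0, -2, 0, 0, 0, 0, 0, -2, 0, 0, 0, 0, 0, -2, 0, 0, 0, 0, 0, -2, 0, 0, 0, 0, 0]}}

```text
t: 22.18
eef_pos: [0.3773, -0.3221, 0.25]
eef_rot: [-0.02, 1.0, 0.0, -0.0]
contact_force: [0.3, 0.3, -1.7]
grip_width: 0.0377
grip_force: 70.8
```

Request:
{"name": "play_rows", "arguments": {"plan": [-1, 0, 0, 0, 0, 0, -1, 0, 0, 0, 0, 0, -1, 0, 0, 0, 0, 0]}}

```text
t: 22.55
eef_pos: [0.3802, -0.322, 0.25]
eef_rot: [-0.02, 1.0, 0.0, -0.0]
contact_force: [-1.0, -0.0, -1.6]
grip_width: 0.0378
grip_force: 70.8
```

```bash
python3 st2.py
```

```text
22.55 ring r 127.5 lat -0.4 dz 4.4 mm head -177.72249395759417 F [-0.9699 -0.0159 -1.5647] Ftool [0.9697 0.0227 1.5648] [-0.0482  0.0198 -0.0213] 0.03780780615075927
```

Request:
{"name": "play_rows", "arguments": {"plan": [-1.5, 0, 0, 0, 0, 0, -1.5, 0, 0, 0, 0, 0, -1.5, 0, 0, 0, 0, 0, -1.5, 0, 0, 0, 0, 0]}}

```text
t: 23.05
eef_pos: [0.3862, -0.3218, 0.25]
eef_rot: [-0.02, 1.0, 0.0, -0.0]
contact_force: [0.4, 0.4, -2.6]
grip_width: 0.0378
grip_force: 70.8
```

Request:
{"name": "play_rows", "arguments": {"plan": [-2, 0, 0, 0, 0, 0, -2, 0, 0, 0, 0, 0, -2, 0, 0, 0, 0, 0, -2, 0, 0, 0, 0, 0]}}

```text
t: 23.55
eef_pos: [0.3943, -0.3215, 0.25]
eef_rot: [-0.02, 1.0, 0.0, -0.0]
contact_force: [0.1, -0.3, -0.4]
grip_width: 0.0379
grip_force: 70.8
```

```bash
python3 st2.py
python3 - <<'E'
from u import *
from workcell import vision
s=vision.camera("scene");pickle.dump(s,open("w7.pkl","wb"))
E
```

```text
23.55 ring r 113.4 lat -0.5 dz 4.4 mm head -177.72657038075522 F [ 0.1392 -0.3487 -0.4067] Ftool [-0.1253 -0.354   0.4067] [ 0.0015 -0.0006 -0.0149] 0.037865005084876315
```

Request:
{"name": "play_rows", "arguments": {"plan": [-3, 0, 0, 0, 0, 0, -3, 0, 0, 0, 0, 0, -2, 0, 0, 0, 0, 0, -1, 0, 3, 0, 0, 0, 0, 0, 3, 0, 0, 0, 0, 0, 2, 0, 0, 0, 0, 0, 1, 0, 0, 0]}}

```text
t: 24.48
eef_pos: [0.403, -0.321, 0.2407]
eef_rot: [-0.02, 1.0, 0.0, -0.0]
contact_force: [-0.0, 0.1, -2.2]
grip_width: 0.0378
grip_force: 70.8
```

Request:
{"name": "play_rows", "arguments": {"plan": [0, 0, 1, 0, 0, 0, 0, 0, 0, 0, 0, 0]}}

```text
t: 24.72
eef_pos: [0.4031, -0.3212, 0.24]
eef_rot: [-0.02, 1.0, -0.0, -0.0]
contact_force: [-0.2, -0.1, -1.3]
grip_width: 0.038
grip_force: 70.8
```

```bash
python3 st2.py
```

```text
24.725 ring r 104.6 lat -0.5 dz -5.6 mm head -177.7272768925237 F [-0.2118 -0.1356 -1.3461] Ftool [ 0.217  -0.127   1.3461] [ 0.052  -0.0082 -0.0438] 0.03798363986168034
```

Request:
{"name": "play_rows", "arguments": {"plan": [-2, 0, 1, 0, 0, 0, -3, 0, 0, 0, 0, 0, -3, 0, 0, 0, 0, 0, -3, 0, 0, 0, 0, 0, -2, 0, 0, 0, 0, 0, 0, 0, 0, 0, 0, 0]}}

```text
t: 25.48
eef_pos: [0.4162, -0.3206, 0.239]
eef_rot: [-0.02, 1.0, 0.0, -0.0]
contact_force: [-0.2, -0.8, -2.0]
grip_width: 0.0377
grip_force: 70.8
```

```bash
python3 st2.py
```

```text
25.475 ring r 91.4 lat -0.6 dz -6.6 mm head -177.71325430230888 F [-0.2105 -0.7657 -2.037 ] Ftool [ 0.2407 -0.7569  2.037 ] [-0.0695  0.0603 -0.0087] 0.03771558216336602
```

Request:
{"name": "play_rows", "arguments": {"plan": [-1, 0, 0, 0, 0, 0, -1, 0, 0, 0, 0, 0]}}

```text
t: 25.72
eef_pos: [0.4181, -0.3205, 0.239]
eef_rot: [-0.02, 1.0, -0.0, 0.0]
contact_force: [1.1, 0.7, -1.5]
grip_width: 0.0379
grip_force: 70.8
```

Request:
{"name": "play_rows", "arguments": {"plan": [-0.8, 0, 0, 0, 0, 0]}}

```text
t: 25.85
eef_pos: [0.4189, -0.3205, 0.239]
eef_rot: [-0.02, 1.0, -0.0, 0.0]
contact_force: [0.3, -0.5, -1.3]
grip_width: 0.0379
grip_force: 70.8
```

Request:
{"name": "play_rows", "arguments": {"plan": [-0.8, 0, 0, 0, 0, 0]}}

```text
t: 25.98
eef_pos: [0.4198, -0.3205, 0.239]
eef_rot: [-0.02, 1.0, 0.0, 0.0]
contact_force: [-0.6, 0.1, -2.2]
grip_width: 0.0379
grip_force: 70.8
```

Request:
{"name": "play_rows", "arguments": {"plan": [-0.8, 0, 0, 0, 0, 0]}}

```text
t: 26.1
eef_pos: [0.4206, -0.3204, 0.239]
eef_rot: [-0.02, 1.0, -0.0, 0.0]
contact_force: [0.1, 0.2, -1.4]
grip_width: 0.0375
grip_force: 70.8
```

Request:
{"name": "play_rows", "arguments": {"plan": [-0.8, 0, 0, 0, 0, 0]}}

```text
t: 26.22
eef_pos: [0.4214, -0.3204, 0.239]
eef_rot: [-0.02, 1.0, -0.0, 0.0]
contact_force: [-0.3, -0.8, -1.7]
grip_width: 0.0379
grip_force: 70.8
```

Request:
{"name": "play_rows", "arguments": {"plan": [-0.8, 0, 0, 0, 0, 0]}}

```text
t: 26.35
eef_pos: [0.4219, -0.3204, 0.239]
eef_rot: [-0.02, 1.0, 0.0, -0.0]
contact_force: [-2.5, 0.7, -1.0]
grip_width: 0.0378
grip_force: 70.9
```

Request:
{"name": "play_rows", "arguments": {"plan": [-0.5, 0, 0, 0, 0, 0]}}

```text
t: 26.48
eef_pos: [0.422, -0.3204, 0.239]
eef_rot: [-0.02, 1.0, 0.0, -0.001]
contact_force: [-4.5, 0.1, -0.9]
grip_width: 0.0383
grip_force: 70.9
```

Request:
{"name": "play_rows", "arguments": {"plan": [-0.7, 0, 0, 0, 0, 0]}}

```text
t: 26.6
eef_pos: [0.4221, -0.3204, 0.2389]
eef_rot: [-0.02, 1.0, 0.0, -0.002]
contact_force: [-7.7, 0.7, 0.1]
grip_width: 0.038
grip_force: 71.0
```

Request:
{"name": "play_rows", "arguments": {"plan": [-0.7, 0, 0, 0, 0, 0, 0, 0, 0, 0, 0, 0]}}

```text
t: 26.85
eef_pos: [0.4221, -0.3203, 0.2388]
eef_rot: [-0.02, 1.0, 0.0, -0.003]
contact_force: [-9.7, -0.5, 1.6]
grip_width: 0.0378
grip_force: 71.0
```

```bash
python3 st2.py
```

```text
26.85 ring r 85.3 lat -0.5 dz -6.8 mm head -177.7362662971418 F [-9.7126 -0.4609  1.5652] Ftool [ 9.7309 -0.0759 -1.5165] [0.0571 1.2919 0.1059] 0.037808642637510916
```

Request:
{"name": "play_rows", "arguments": {"plan": [-0.6, 0, 0, 0, 0, 0, 0, 0, 0, 0, 0, 0, 0, 0, 0, 0, 0, 0, 0, 0, 0, 0, 0, 0]}}

```text
t: 27.35
eef_pos: [0.4222, -0.3203, 0.2388]
eef_rot: [-0.02, 1.0, 0.0, -0.003]
contact_force: [-11.1, 0.3, 1.2]
grip_width: 0.0381
grip_force: 71.1
```

```bash
python3 st2.py
python3 - <<'E'
from u import *
from workcell import vision
s=vision.camera("scene");t=vision.camera("top");pickle.dump((s,t),open("w8.pkl","wb"))
from scipy.ndimage import center_of_mass
# did the carousel stay? compare far/right hooks of the top view with w6
t0=pickle.load(open("w6.pkl","rb"))[1]
a=t0["image"][165:205,366:378].astype(int);b=t["image"][165:205,366:378].astype(int);print("top diff far hook",np.abs(a-b).mean())
a=t0["image"][198:212,385:415].astype(int);b=t["image"][198:212,385:415].astype(int);print("right hook",np.abs(a-b).mean())
E
```

```text
27.35 ring r 85.3 lat -0.5 dz -6.8 mm head -177.74328329781196 F [-11.1401   0.3077   1.159 ] Ftool [11.1264  0.747  -1.0886] [0.0626 1.5672 0.0798] 0.03813090519616208
top diff far hook 4.501388888888889
right hook 25.283333333333335
```

Request:
{"name": "play_rows", "arguments": {"plan": [0.9, 0, 0, 0, 0, 0, 0.8, 0, 0.3, 0, 0, 0, 0, 0, 0.3, 0, 0, 0, 0, 0, 0, 0, 0, 0]}}

```text
t: 27.95
eef_pos: [0.4221, -0.3204, 0.2388]
eef_rot: [-0.02, 1.0, -0.0, -0.001]
contact_force: [-5.6, -0.1, 1.6]
grip_width: 0.038
grip_force: 71.1
```

```bash
python3 st2.py
```

```text
27.95 ring r 85.5 lat -0.5 dz -6.8 mm head -177.73095154012242 F [-5.5706 -0.1284  1.5503] Ftool [ 5.5743  0.0923 -1.5396] [0.1305 0.8321 0.029 ] 0.03796036648852048
```

Request:
{"name": "play_rows", "arguments": {"plan": [0.8, 0, 0, 0, 0, 0, 0.3, 0, 0, 0, 0, 0, 0, 0, 0, 0, 0, 0]}}

```text
t: 28.32
eef_pos: [0.422, -0.3205, 0.2385]
eef_rot: [-0.02, 1.0, -0.0, 0.0]
contact_force: [-1.1, -0.3, -0.4]
grip_width: 0.0379
grip_force: 70.9
```

Request:
{"name": "play_rows", "arguments": {"plan": [0, 0, 0, 0, 0, 0, 0, 0, 0, 0, 0, 0, 0, 0, 0, 0, 0, 0, 0, 0, 0, 0, 0, 0], "gripper": 62, "newtons": 30}}

```text
t: 28.82
eef_pos: [0.4219, -0.3204, 0.2385]
eef_rot: [-0.02, 1.0, -0.0, 0.0]
contact_force: [0.1, -1.3, 0.2]
grip_width: 0.062
grip_force: 0.0
```

```bash
python3 st2.py
```

```text
28.825 ring r 85.7 lat -0.5 dz -7.1 mm head -177.7208166067215 F [ 0.1171 -1.298   0.177 ] Ftool [-0.0654 -1.3016 -0.1769] [ 0.0474 -0.0143 -0.0066] 0.062046923551294285
```

Request:
{"name": "play_rows", "arguments": {"plan": [0, 0, -8, 0, 0, 0, 0, 0, -15, 0, 0, 0, 0, 0, -25, 0, 0, 0, 0, 0, -35, 0, 0, 0, 0, 0, -45, 0, 0, 0, 0, 0, -45, 0, 0, 0]}}

```text
t: 29.58
eef_pos: [0.4217, -0.3203, 0.4143]
eef_rot: [-0.02, 1.0, -0.001, 0.001]
contact_force: [0.4, 0.1, 0.7]
grip_width: 0.062
grip_force: 0.0
```

Request:
{"name": "play_rows", "arguments": {"plan": [0, 40, 0, 0, 0, 0, 0, 50, 0, 0, 0, 0, 0, 50, 0, 0, 0, 0, 0, 50, 0, 0, 0, 0, 0, 50, 0, 0, 0, 0, 0, 40, 0, 0, 0, 0, 0, 0, 0, 0, 0, 0, 0, 0, 0, 0, 0, 0]}}

```text
t: 30.58
eef_pos: [0.4107, -0.0409, 0.4123]
eef_rot: [-0.02, 1.0, -0.0, 0.001]
contact_force: [-0.1, 0.3, -0.6]
grip_width: 0.0622
grip_force: 0.0
```

Run:
```python
from u import *
from workcell import manip,vision
o=manip.get_obs();print(o["t"],o["eef_pos"],o["contact_force"])
s=vision.camera("scene");t=vision.camera("top");pickle.dump((s,t),open("w9.pkl","wb"))
t0=pickle.load(open("w6.pkl","rb"))[1]
for n,(a,b,c,d) in dict(far=(165,205,366,378),right=(198,212,385,415),left=(198,212,315,350),crank=(180,205,350,372)).items():
    print(n,np.abs(t0["image"][a:b,c:d].astype(int)-t["image"][a:b,c:d]).mean())
# edge check of expected spanner: project ring centre, jaw
h=np.radians(182.1);P=np.array([.507,-.3178])+.0875*np.array([np.cos(h),np.sin(h)])
for nm,c in(("scene",s),("top",t)):
    print(nm,proj(c,(*P,.2675)),proj(c,(*P,.034)))
u,v=proj(s,(*P,.2675)).astype(int)
g=cv2.cvtColor(s["image"],cv2.COLOR_BGR2GRAY)
for r in range(v-14,v+90,6):print(r,g[r,u-18:u+14].tolist())
```

```text
30.575 [ 0.4107 -0.0409  0.4123] [-0.0806  0.3055 -0.5534]
far 1.4868055555555555
right 1.3833333333333333
left 1.3863945578231291
crank 1.4036363636363636
scene [345.9403 225.1931] [336.6163 269.9181]
top [372.6321 241.7907] [355.6487 243.1029]
211 [190, 188, 191, 198, 197, 192, 190, 192, 194, 194, 198, 225, 167, 121, 131, 135, 136, 143, 234, 203, 182, 183, 185, 189, 194, 196, 194, 196, 191, 186, 184, 186]
217 [185, 195, 150, 118, 167, 180, 182, 181, 190, 193, 192, 145, 124, 133, 136, 139, 139, 120, 227, 225, 191, 179, 184, 183, 185, 186, 184, 178, 179, 179, 183, 187]
223 [125, 126, 124, 123, 127, 122, 177, 193, 137, 104, 118, 117, 126, 145, 134, 108, 112, 120, 117, 119, 112, 114, 118, 133, 140, 148, 176, 185, 186, 186, 184, 185]
229 [185, 186, 145, 130, 109, 165, 183, 186, 169, 134, 129, 136, 142, 130, 107, 105, 109, 114, 217, 241, 174, 102, 108, 150, 187, 192, 187, 187, 187, 186, 188, 190]
235 [116, 99, 84, 87, 82, 125, 134, 127, 125, 137, 146, 153, 155, 132, 106, 92, 106, 115, 127, 186, 195, 191, 191, 192, 195, 193, 196, 195, 202, 198, 195, 195]
241 [78, 86, 85, 90, 87, 88, 91, 1
[... 1327 characters left out ...]
, 111, 112, 110, 115, 112, 112, 113, 113, 113, 113, 112, 112, 111, 112, 108, 114, 113, 118, 120, 125]
295 [165, 161, 160, 161, 160, 163, 162, 161, 162, 162, 164, 165, 156, 153, 165, 171, 175, 133, 64, 17, 26, 44, 48, 39, 40, 36, 36, 27, 32, 35, 32, 32]
301 [157, 155, 157, 157, 156, 156, 154, 156, 156, 158, 155, 134, 152, 161, 156, 158, 160, 112, 44, 32, 32, 50, 49, 38, 28, 35, 37, 37, 40, 45, 40, 44]
307 [153, 155, 153, 155, 154, 154, 154, 154, 153, 154, 157, 130, 157, 164, 165, 168, 94, 24, 26, 43, 58, 49, 42, 41, 41, 38, 40, 41, 42, 36, 39, 38]
313 [155, 156, 151, 156, 155, 153, 153, 152, 153, 153, 155, 103, 143, 158, 166, 99, 26, 38, 50, 51, 40, 43, 39, 41, 42, 40, 43, 36, 35, 38, 43, 56]
```

Request:
{"name": "play_rows", "arguments": {"plan": [0, 0, 0, 0, 0, 0, 0, 0, 0, 0, 0, 0, 0, 0, 0, 0, 0, 0, 0, 0, 0, 0, 0, 0, 0, 0, 0, 0, 0, 0, 0, 0, 0, 0, 0, 0]}}

```text
t: 31.42
eef_pos: [0.4107, -0.0406, 0.4114]
eef_rot: [-0.02, 1.0, -0.0, -0.0]
contact_force: [-0.5, -0.6, -0.5]
grip_width: 0.0618
grip_force: 0.0
```

Run:
```python
from u import *
from workcell import vision,order
s0=pickle.load(open("w9.pkl","rb"))[0];ims=[s0["image"]]
for i in range(4): ims.append(vision.camera("scene")["image"])
print("change on spanner",[np.abs(a[215:275,328:362].astype(int)-ims[-1][215:275,328:362]).mean() for a in ims[:-1]],"background",np.abs(ims[0][300:350,300:400].astype(int)-ims[-1][300:350,300:400]).mean())
# spanner tilt: compare with a rigid template from held view: mask of dark shank by difference to w6 scene
s6=pickle.load(open("w6.pkl","rb"))[2]["image"]
m=(np.abs(s6.astype(int)-ims[-1]).mean(2)>25).astype(np.uint8)
h=np.radians(182.1);P=np.array([.507,-.3178])+.0875*np.array([np.cos(h),np.sin(h)])
for z in(.20,.16,.12,.08,.05,.035):
    u,v=proj(s0,(*P,z));print(z,round(u,1),round(v,1),''.join('#' if x else '.' for x in m[int(round(v)),int(u)-15:int(u)+16]))
```

```text
change on spanner [np.float64(1.9027777777777777), np.float64(1.7493464052287582), np.float64(1.9578431372549019), np.float64(1.9694444444444446)] background 2.663666666666667
0.2 343.0 239.3 ............####...............
0.16 341.4 247.2 #.##........###.#..............
0.12 339.8 254.7 ......###...##.................
0.08 338.3 262.0 #...#.#.###...##...............
0.05 337.2 267.2 ...........#######.###.........
0.035 336.7 269.7 #####.......#######............
```

```bash
python3 -c "
from workcell import order
print(order.hand_in())"
```

```text
the job is handed in; nothing more can be done
None
```

The carousel is at its stop and was held there with about 12 N. The spanner hangs still on the empty hook, released after being pressed against the collar with about 11 N, and the job is handed in; no verdict was returned.

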